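Square a stack of head-plate blanks and hold it under the cam clamp

ROBOT

A 6-joint arm with a two-finger parallel gripper is mounted at the origin on the work surface. World frame = base frame: x ahead of the robot, y to its left, z up, the work surface at z = 0. Lengths are in mm, angles in degrees, forces in N, time in s.
With the tool pointing down it reaches from about 300 to 850 mm from the base axis. Payload 4.2 kg.
Tool frame: the origin (TCP) lies at the very end of the fingers, on their centre line; the grasp point (between the pads) lies 19 mm behind it (env.grasp_offset is the distance from the TCP to the grasp point, in mm); z points along the fingers, y is the line along which they close (so a half turn about z gives the same grasp; the last joint's range is limited). The gripper opens to 91 mm and grips with 3 to 60 N. Pads are 32 mm wide; open, the fingers measure 118 mm over their backs; the gripper's body (76 mm by 178 mm) begins 60 mm behind the grasp point.
Start: joints at [-69.442, 18.312, 89.639, -0, 72.044, -1.146], TCP at [212.643, -534.255, 188.576] pointing down, gripper open.
Joint ranges: [-177.97, 177.97], [-48.28, 115.42], [12.27, 149.76], [-77.06, 257.06], [2.81, 150.46], [-146.56, 146.56]. Speed limits (degrees/s): [147.25, 147.25, 180, 180, 180, 180].

INTERFACE

Orientations are given as [roll, pitch, yaw] about the fixed x, y, z axes, in that order (R = Rz(yaw) Ry(pitch) Rx(roll)).
In Python, from workcell import env gives the robot as it stands. The module is installed in compiled form; this text tells all that it offers.
- The arm moves only by the tool send_rows, never from a script. Its argument "motion" is a list of rows, each an object of numbers: "tx", "ty", "tz": the shift along the tool's x, y, z in units of 500 mm (1.0 is 500 mm); "rx", "ry", "rz": the turn, a rotation vector about the tool's x, y, z in units of 30 degrees (1.0 is 30 degrees); "gripper": the closure, from -1 (fully open) to 1 (shut). In form: [{"tx": .., "ty": .., "tz": .., "rx": .., "ry": .., "rz": .., "gripper": ..}, ...]. A call has 1 to 12 rows; each row shifts and turns the commanded pose from where the row before left it, along the tool's axes as they then stand; what a row does not reach is not made up. A row lasts 1/8 s, in which the tool goes at most 62.5 mm and 10.7 degrees, less where a joint would pass 70% of its speed; a pose out of reach is approached as far as the arm can. A call with a number of a shift or a turn outside -1 to 1 is refused whole. A call with a gripper value outside its range is refused whole. The fingers move at their own pace and stop on an object; "grip_force" is the grip in N (left out, the last holds). Time passes only in rows, so rows that do not move let the fingers close. It gives the time, the measured TCP pose, the force, the opening and the grip force at its end, in the units of the state.
- env.state(): the state, without advancing time (a new reading comes with each control period).
- env.grab_frame(name): name is "scene" or "top"; returns a dict with "frame" (480x640x3 uint8, red, green, blue), "vertical_fov" (degrees; the focal length in pixels is half the picture's height over the tangent of half this angle, whatever the lens; pixels are square), "cx", "cy" (the principal point, pixels), "rvec" (rotation vector, rad) and "tvec" (3), from world to camera coordinates, as OpenCV has them. Camera axes: x right, y down, z forward; pixel columns grow to the right and rows downward; lengths in mm; the calibration is good to about 2 mm. A picture is of the moment at which its call begins. There is no depth.
- env.job_done(): hands the job in; it is judged then, once.
The state is a dict: "time_s": time; "qpos": joint angles; "qvel": joint speeds; "effort": joint torques, N m; "ee_pos": TCP position; "ee_rot": TCP orientation; "force": force on the tool from outside, world axes, zero at the start; "torque": the same for the moment, N m; "gripper_width": finger opening in mm; "gripper_force": force on a finger pad.
Only numpy, scipy, OpenCV 4.12 (cv2) and the standard library are available. Lean on these libraries where they do the work, as an engineer would, in place of code of your own. Each camera call takes 0.05 s, during which the arm holds its last target. There are 200 camera calls.

TASK

In the stacking jig, tap the free edges of the loose stack of five head-plate blanks until every blank lies flush against both wooden fences. Then swing the cam lever of the hold-down clamp forward and down to the cam's highest lift, where the lever is level, and finish with the gripper still holding the lever there, so that the stack stays clamped while I tape it (the lever springs open if let go). Leave the tape roll, the jar and the spool clamp where they are.

Things in the scene. Friction and masses are not known exactly. Their poses are not given: they have to be found in the camera images.
- jig: Stacking jig fixed to the bench: plywood board, its top 18 mm up, two wooden fences, steel clamp. Origin on the bench under the middle of a flush stack; +x to the far fence, +y to the left fence. The board ends at x = -35 mm in front and y = -75 mm on the right: the stack's front and right edges overhang it, so fingers can reach below the lowest blank there over bare bench.
- far_fence (a point): On the inner face of the far fence, at its top edge, 38 mm above the bench (20 mm above the board). The face is the plane jig x = +50 mm, from jig y = -75 to +95 mm.
- left_fence (a point): On the inner face of the left fence, at its top edge, 38 mm above the bench. The face is the plane jig y = +95 mm, from jig x = -30 to +50 mm.
- clamp_arm (a point): Top of the clamp's steel arm over the plunger, at jig x = +12, y = 0, 82 mm above the bench. The arm is 24 mm wide and 14 mm thick; it comes from a column behind the far fence (jig x = +96 mm) and ends at jig x = -2 mm, over the stack. Above it stands the cam's clevis, 36 mm wide (y), 24 mm deep, up to 134 mm.
- plate1: Rosewood head-plate blank, 100 mm (x) by 190 mm (y) by 4 mm, about 65 g, number 1 of five from the bottom of the stack. Origin at the centre of its underside. Starts 8 to 20 mm short of each fence and up to 0.06 rad askew; flush when its origin is at x = 0, y = 0 of the jig with parallel edges, its underside then 18 mm above the bench.
- plate2: Rosewood head-plate blank, 100 mm (x) by 190 mm (y) by 4 mm, about 65 g, number 2 of five from the bottom of the stack. Origin at the centre of its underside. Starts 8 to 20 mm short of each fence and up to 0.06 rad askew; flush when its origin is at x = 0, y = 0 of the jig with parallel edges, its underside then 22 mm above the bench.
- plate3: Rosewood head-plate blank, 100 mm (x) by 190 mm (y) by 4 mm, about 65 g, number 3 of five from the bottom of the stack. Origin at the centre of its underside. Starts 8 to 20 mm short of each fence and up to 0.06 rad askew; flush when its origin is at x = 0, y = 0 of the jig with parallel edges, its underside then 26 mm above the bench.
- plate4: Rosewood head-plate blank, 100 mm (x) by 190 mm (y) by 4 mm, about 65 g, number 4 of five from the bottom of the stack. Origin at the centre of its underside. Starts 8 to 20 mm short of each fence and up to 0.06 rad askew; flush when its origin is at x = 0, y = 0 of the jig with parallel edges, its underside then 30 mm above the bench.
- plate5: Rosewood head-plate blank, 100 mm (x) by 190 mm (y) by 4 mm, about 65 g, number 5 of five from the bottom of the stack. Origin at the centre of its underside. Starts 8 to 20 mm short of each fence and up to 0.06 rad askew; flush when its origin is at x = 0, y = 0 of the jig with parallel edges, its underside then 34 mm above the bench.
- cam (a joint): Angle of the cam: 0 lever upright, 1.571 lever level towards the front (jig -x), which is the highest lift. It can be pushed past that to 2.0, where the lift falls off, and back to -0.35. Starts at -0.25 to 0.1. A return spring (0.2 N m per rad) brings it upright again when let go; held level it pushes up with 2 to 4 N at the grip. The pad meets the stack at about 0.7.
- cam_lever: Flat black lever, 14 mm thick (along jig y), 24 mm wide, with a rounded end 122 mm from the hinge, on a steel cam. Origin on the cam's hinge axis, which is parallel to jig y at jig x = +12 mm, y = 0, 112 mm above the bench; its z axis points along the lever to its end.
- grip (a point): Middle of the lever's outer part, 100 mm from the hinge axis. The two flat sides can be pinched here from above along jig y (14 mm) at every angle of the lever, and the lever may turn between the fingers.
- pad: Round rubber foot of the clamp, 32 mm diameter, sprung, pushed straight down on the stack by the cam at jig x = +12 mm, y = 0. Origin at the centre of its underside, about 42 mm above the bench with the lever upright, 4 to 6 mm clear of the stack at the start; at full lift it presses the stack with about 8 to 12 N.
- tape_roll: Bystander: roll of masking tape lying flat, 92 mm outside diameter, 24 mm high, left of the jig. Origin at the centre of its underside.
- varnish_jar: Bystander: glass jar with lid, 72 mm diameter, 75 mm high, behind the jig on the left. Origin at the centre of its underside.
- spool_clamp: Bystander: violin maker's spool clamp standing upright, 32 mm diameter, 87 mm high, behind the jig on the right. Origin at the centre of its underside.
Mind the look-alikes: they are no part of the job. Leave any white or yellow look-alike of the plate1 alone.

How it is judged (in metres and radians):
On the way, in this order (a step that is already met when the one before it is completed fails the run):
1. all five blanks lie flush against both fences, the clamp still open (x of plate1 in the frame of jig between -0.0025 and 0.0025 m and y of plate1 in the frame of jig between -0.0025 and 0.0025 m and z of plate1 in the frame of jig between 0.0155 and 0.02 m and angle between the x axis of each of plate1, plate2, plate3, plate4, plate5 and the x axis of jig, either way round below 0.02 rad and x of plate2 in the frame of jig between -0.0025 and 0.0025 m and y of plate2 in the frame of jig between -0.0025 and 0.0025 m and z of plate2 in the frame of jig between 0.0195 and 0.024 m and x of plate3 in the frame of jig between -0.0025 and 0.0025 m and y of plate3 in the frame of jig between -0.0025 and 0.0025 m and z of plate3 in the frame of jig between 0.0235 and 0.028 m and x of plate4 in the frame of jig between -0.0025 and 0.0025 m and y of plate4 in the frame of jig between -0.0025 and 0.0025 m and z of plate4 in the frame of jig between 0.0275 and 0.032 m and x of plate5 in the frame of jig between -0.0025 and 0.0025 m and y of plate5 in the frame of jig between -0.0025 and 0.0025 m and z of plate5 in the frame of jig between 0.0315 and 0.036 m and value of joint cam below 0.6 rad), for 0.2 s.
2. the cam lever is at its highest lift and the pad clamps the stack (value of joint cam between 1.42 and 1.72 rad and contact force between pad and plate5 above 4 N and contact force between the fingers and cam_lever above 0.7 N), for 0.3 s.
At the end, for the whole second after the job is handed in: Every blank is at rest, within 2.5 mm of flush with both fences and 0.02 rad of parallel; the cam is within 0.15 rad of its highest lift (lever level, 1.57 rad), the fingers bear on the lever with at least 0.7 N and the pad presses the stack with more than 4 N (all of step 2 and x of plate1 in the frame of jig between -0.0025 and 0.0025 m and y of plate1 in the frame of jig between -0.0025 and 0.0025 m and z of plate1 in the frame of jig between 0.0155 and 0.02 m and angle between the x axis of each of plate1, plate2, plate3, plate4, plate5 and the x axis of jig, either way round below 0.02 rad and x of plate2 in the frame of jig between -0.0025 and 0.0025 m and y of plate2 in the frame of jig between -0.0025 and 0.0025 m and z of plate2 in the frame of jig between 0.0195 and 0.024 m and x of plate3 in the frame of jig between -0.0025 and 0.0025 m and y of plate3 in the frame of jig between -0.0025 and 0.0025 m and z of plate3 in the frame of jig between 0.0235 and 0.028 m and x of plate4 in the frame of jig between -0.0025 and 0.0025 m and y of plate4 in the frame of jig between -0.0025 and 0.0025 m and z of plate4 in the frame of jig between 0.0275 and 0.032 m and x of plate5 in the frame of jig between -0.0025 and 0.0025 m and y of plate5 in the frame of jig between -0.0025 and 0.0025 m and z of plate5 in the frame of jig between 0.0315 and 0.036 m and linear speed of each of plate1, plate2, plate3, plate4, plate5 below 0.01 m/s and velocity of joint cam between -0.1 and 0.1 rad/s); the arm keeps its last pose, push and grip.
It fails at once if tape_roll is shoved or knocked over (distance of tape_roll from where it was at the start of the episode above 0.02 m or angle between tape_roll's own z axis and vertical above 0.4 rad).
It fails at once if varnish_jar is shoved or knocked over (distance of varnish_jar from where it was at the start of the episode above 0.02 m or angle between varnish_jar's own z axis and vertical above 0.4 rad).
It fails at once if spool_clamp is shoved or knocked over (distance of spool_clamp from where it was at the start of the episode above 0.02 m or angle between spool_clamp's own z axis and vertical above 0.4 rad).
It also fails if it takes over 72 s, if anything falls off the work surface, if the arm or the gripper's body presses on something with over 40 N, if the wrist force passes 120 N, or if a joint passes its speed limit or range.

## Working session

There is one attempt and no reset: what is moved stays moved. The work goes in short steps, Python scripts to look and compute and a tool call to move; the robot and the scene stay as the last step left them, time stands still between calls to the robot, and variables do not carry over. Pictures are saved under pics/ and viewed, at most 10 in all, crops included, and the job is handed in when it is done.

Besides the shell and the picture viewer there is one more tool, called after "Request:" as name([rows], argument=value, ...), one row to a line, values as JSON. send_rows: Moves the arm, as the interface text tells. Shifts and turns lie within -1 to 1; 1 stands for 500 mm of shift or 30 degrees of turn. Its arguments: {"type":"object","properties":{"motion":{"type":"array"},"grip_force":{"type":"number"}},"required":["motion"]}

```bash
mkdir -p pics
cat > h.py <<'E'
import numpy as np, cv2
from workcell import env
def cam(n):
    d=env.grab_frame(n); d['K']=np.array([[240/np.tan(np.radians(d['vertical_fov']/2)),0,d['cx']],[0,240/np.tan(np.radians(d['vertical_fov']/2)),d['cy']],[0,0,1]])
    d['R']=cv2.Rodrigues(np.array(d['rvec'],float))[0]; d['t']=np.array(d['tvec'],float).ravel(); d['C']=-d['R'].T@d['t']; return d
def ray(d,u,v,z):
    w=d['R'].T@np.linalg.solve(d['K'],[u,v,1.]); return d['C']+w*(z-d['C'][2])/w[2]
def proj(d,P): return cv2.projectPoints(np.array(P,float).reshape(-1,1,3),np.array(d['rvec'],float),d['t'],d['K'],None)[0][:,0]
def save(d,n): cv2.imwrite('pics/'+n,d['frame'][:,:,::-1])
E
python3 - <<'E'
from h import *
for n in('scene','top'):
    d=cam(n); save(d,n+'0.png'); print(n,d['C'],d['K'][0,0],d['R'][2])
print(env.state())
E
```

```text
scene [ 995.79977265 -268.29554963  894.69301437] 457.86560352638037 [-0.50760682  0.36124138 -0.78220201]
top [ 325.71857895   67.07073976 1190.56192578] 535.0370761749073 [ 0.17696124  0.01766297 -0.98405932]
{'time_s': 0.1, 'qpos': array([-6.94433477e+01,  1.83480885e+01,  8.96984646e+01, -2.40475520e-03,
        7.20443109e+01, -1.14654154e+00]), 'qvel': array([-0.02956735, -0.01363915, -0.21332926,  0.04733447,  0.16802795,
        0.06156127]), 'effort': array([-2.06644227e-04, -4.13331664e+01, -2.32510006e+01,  7.28645339e-02,
        4.21842153e-02, -4.40772283e-05]), 'ee_pos': array([ 212.4447874 , -533.79114274,  187.80972984]), 'ee_rot': array([-1.79909109e+02,  4.67846601e-04,  2.17039374e+01]), 'force': array([-0.48263662, -0.01315851,  0.09116002]), 'torque': array([-0.02096556,  0.03811948, -0.0354119 ]), 'gripper_force': 0.0, 'gripper_width': 91.21560568975006}
```

View pics/scene0.png

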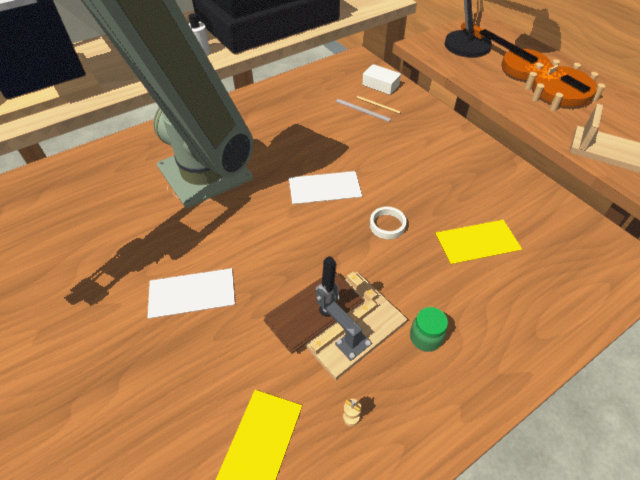

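View pics/top0.png

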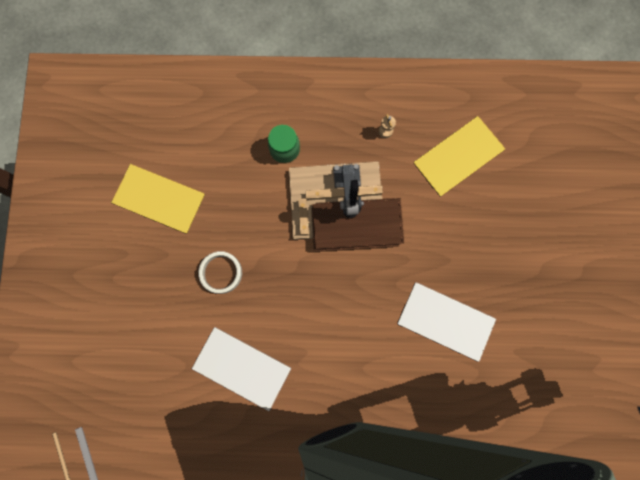

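The scene shows the dark rosewood stack in the jig (scene ~(315,315), top ~(358,224)). Its four look-alikes are white at top (241,368) and (447,321), and yellow at top (158,198) and (459,155). Only the brown stack fits the description, so I'll confirm it in an enlarged crop.

Run:
```python
import cv2,numpy as np
a=cv2.imread('pics/top0.png')[150:260,280:420]; b=cv2.imread('pics/scene0.png')[245:385,255:415]
a=cv2.resize(a,None,fx=2.8,fy=2.8,interpolation=3); a=cv2.resize(cv2.imread('pics/top0.png')[150:260,280:420],(763,600),interpolation=3)
cv2.imwrite('pics/ct.png',a); cv2.imwrite('pics/cs.png',cv2.resize(b,(685,600),interpolation=3))
```

```text
(no output)
```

View pics/ct.png

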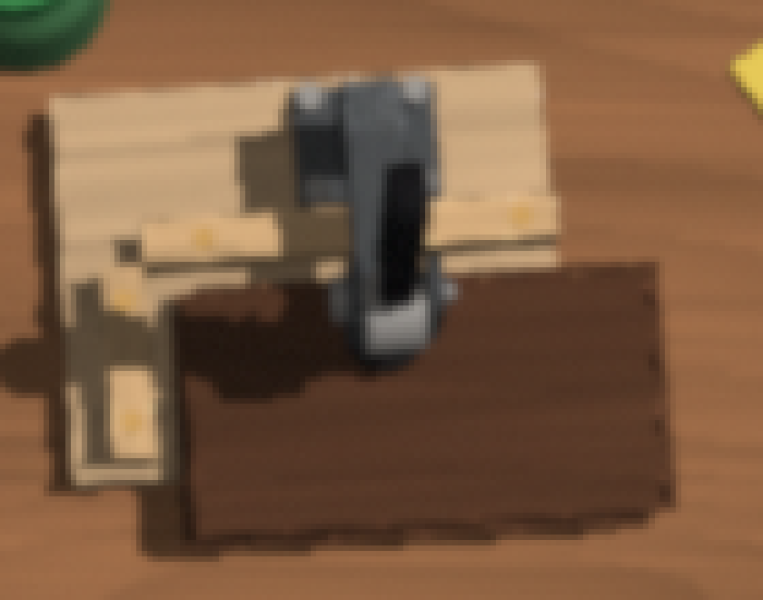

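View pics/cs.png

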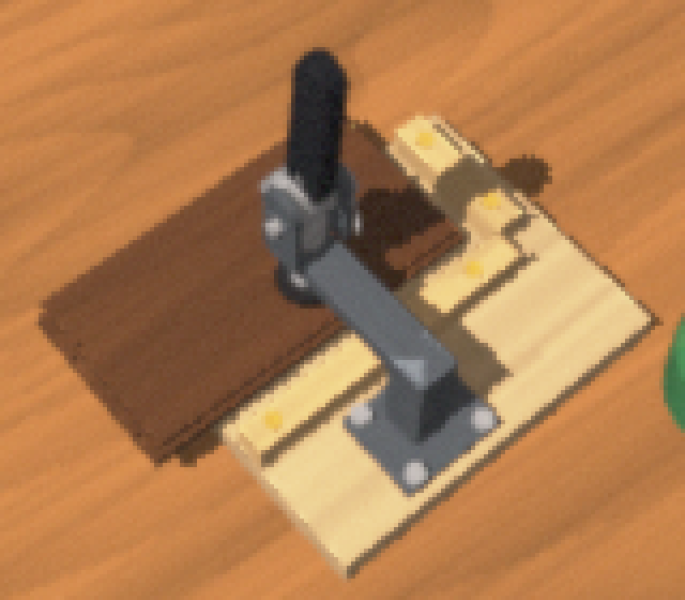

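The crops confirm it: the dark blanks lie in the jig under the steel clamp, askew and short of both fences, with the lever nearly upright. Next I fit the jig pose from the fence and board corners, which are visible in both views.

```bash
cat >> h.py <<'E'
def jw(p,P):
    c,s=np.cos(p[2]),np.sin(p[2]); P=np.atleast_2d(np.array(P,float)); return np.c_[p[0]+c*P[:,0]-s*P[:,1],p[1]+s*P[:,0]+c*P[:,1],P[:,2]]
E
python3 - <<'E'
from h import *
from scipy.optimize import least_squares
T,S=cam('top'),cam('scene')
def obs(p):
    X,Y=p[3],p[4]
    t=[((50,-75,38),560,238),((50,95,38),142,262),((-30,95,38),160,458),((X,-75,18),542,65),((X,Y,18),50,97),((-35,Y,18),72,487)]
    s=[((50,-75,38),222,425),((-30,95,38),392,142),((X,-75,18),350,570),((X,Y,18),655,320)]
    r=[]
    for d,l,f in((T,t,lambda u,v:(280+u/5.45,150+v/5.4545)),(S,s,lambda u,v:(255+u/4.28,245+v/4.286))):
        r.append(proj(d,jw(p,[a[0] for a in l]))-[f(a[1],a[2]) for a in l])
    return np.vstack(r)
g=ray(T,350,205,30)
r=least_squares(lambda p:obs(p).ravel(),[g[0],g[1],0,120,115],loss='soft_l1'); p=r.x
print(p,np.degrees(p[2])); print(obs(p).round(1)); np.save('jig.npy',p[:3])
w2j=lambda w:np.array([np.cos(p[2])*(w[0]-p[0])+np.sin(p[2])*(w[1]-p[1]),-np.sin(p[2])*(w[0]-p[0])+np.cos(p[2])*(w[1]-p[1])]).round(1)
for n,u,v,z in(('topplate far-right',655,265,38),('near right',672,505,38),('near left',190,535,38),('far left',172,300,38)):print(n,w2j(ray(T,280+u/5.45,150+v/5.4545,z)))
for n,u,v,z in(('spool',388,130,40),('tape',220,272,24),('jar',283,140,75)):print(n,ray(T,u,v,z).round(),w2j(ray(T,u,v,z)))
print('lever tip',w2j(ray(S,255+320/4.28,245+60/4.286,232)),w2j(ray(T,280+405/5.45,150+170/5.4545,232)))
q=lambda *P:print(P,jw(p,P)[0].round(1)); q(-120,0,8);q(-66,0,8);q(0,-150,8);q(0,-111,8);q(12,0,193)
E
```

```text
[5.75833794e+02 1.33922278e+01 8.63365651e-02 1.31355694e+02
 1.31075484e+02] 4.946720798971537
[[ 0.3 -0.1]
 [ 0.5  0.5]
 [-0.6 -0. ]
 [-0.4 -0.6]
 [-0.2 -0.6]
 [-0.2 -0.4]
 [ 2.1  0.3]
 [-0.4 -2.6]
 [-2.2  0.1]
 [-0.7 -0.1]]
topplate far-right [  36.  -111.7]
near right [ -62.7 -109.5]
near left [-62.1  83.7]
far left [34.6 84.9]
spool [780. -68.  40.] [196.4 -98.5]
tape [452. 299.  24.] [-99.2 294.9]
jar [739. 166.  75.] [175.9 137.9]
lever tip [20.1  2.6] [27.6  1.3]
(-120, 0, 8) [456.3   3.    8. ]
(-66, 0, 8) [510.1   7.7   8. ]
(0, -150, 8) [ 588.8 -136.     8. ]
(0, -111, 8) [585.4 -97.2   8. ]
(12, 0, 193) [587.8  14.4 193. ]
```

Request:
send_rows([
  {"rz": 0.279, "gripper": -1},
  {"rz": 0.279},
  {"tx": 0.0568, "ty": -0.1029},
  {"tx": 0.0568, "ty": -0.1029},
  {"tx": 0.0568, "ty": -0.1029},
  {"tx": 0.0568, "ty": -0.1029},
  {"tx": 0.0568, "ty": -0.1029},
  {"tx": 0.0568, "ty": -0.1029},
  {"tx": 0.0568, "ty": -0.1029},
  {"tx": 0.0568, "ty": -0.1029},
  {"tx": 0.0568, "ty": -0.1029},
  {"tx": 0.0568, "ty": -0.1029},
])

```text
invalid input at $.motion[0]: expected keys tx, ty, tz, rx, ry, rz, gripper
```

```bash
cat >> h.py <<'E'
def st():
    s=env.state(); p=np.load('jig.npy'); w=s['ee_pos']; c,q=np.cos(p[2]),np.sin(p[2]); dx,dy=w[0]-p[0],w[1]-p[1]
    f=s['force']; print('t',round(s['time_s'],2),'jig',np.round([c*dx+q*dy,-q*dx+c*dy,w[2]],1),'rot',np.round(s['ee_rot'],2),'F',np.round([c*f[0]+q*f[1],-q*f[0]+c*f[1],f[2]],2),'w',round(s['gripper_width'],1),round(s['gripper_force'],1))
E
python3 -c "from h import *;st()"
```

```text
t 0.2 jig [-409.2 -514.   188. ] rot [-179.94   -0.     21.71] F [0.34 0.75 0.04] w 91.2 0.0
```

Request:
send_rows([
  {"tx": 0, "ty": 0, "tz": 0, "rx": 0, "ry": 0, "rz": 0.279, "gripper": -1},
  {"tx": 0, "ty": 0, "tz": 0, "rx": 0, "ry": 0, "rz": 0.279, "gripper": -1},
  {"tx": 0.0568, "ty": -0.1029, "tz": 0, "rx": 0, "ry": 0, "rz": 0, "gripper": -1},
  {"tx": 0.0568, "ty": -0.1029, "tz": 0, "rx": 0, "ry": 0, "rz": 0, "gripper": -1},
  {"tx": 0.0568, "ty": -0.1029, "tz": 0, "rx": 0, "ry": 0, "rz": 0, "gripper": -1},
  {"tx": 0.0568, "ty": -0.1029, "tz": 0, "rx": 0, "ry": 0, "rz": 0, "gripper": -1},
  {"tx": 0.0568, "ty": -0.1029, "tz": 0, "rx": 0, "ry": 0, "rz": 0, "gripper": -1},
  {"tx": 0.0568, "ty": -0.1029, "tz": 0, "rx": 0, "ry": 0, "rz": 0, "gripper": -1},
  {"tx": 0.0568, "ty": -0.1029, "tz": 0, "rx": 0, "ry": 0, "rz": 0, "gripper": -1},
  {"tx": 0.0568, "ty": -0.1029, "tz": 0, "rx": 0, "ry": 0, "rz": 0, "gripper": -1},
  {"tx": 0.0568, "ty": -0.1029, "tz": 0, "rx": 0, "ry": 0, "rz": 0, "gripper": -1},
  {"tx": 0.0568, "ty": -0.1029, "tz": 0, "rx": 0, "ry": 0, "rz": 0, "gripper": -1},
])

```text
time_s: 1.7
ee_pos: [451.6, 4.8, 188.7]
ee_rot: [180.0, -0.0, 5.0]
force: [0.3, -0.8, -0.2]
gripper_width: 91.2
gripper_force: 0.0
```

```bash
python3 -c "from h import *;st()"
```

```text
t 1.7 jig [-124.5    2.1  188.7] rot [ 1.7998e+02 -4.0000e-02  4.9800e+00] F [ 0.27 -0.79 -0.16] w 91.2 0.0
```

Request:
send_rows([
  {"tx": 0, "ty": 0.01, "tz": 0.09, "rx": 0, "ry": 0, "rz": 0, "gripper": -1},
  {"tx": 0, "ty": 0.01, "tz": 0.09, "rx": 0, "ry": 0, "rz": 0, "gripper": -1},
  {"tx": 0, "ty": 0, "tz": 0.09, "rx": 0, "ry": 0, "rz": 0, "gripper": -1},
  {"tx": 0, "ty": 0, "tz": 0.09, "rx": 0, "ry": 0, "rz": 0, "gripper": -1},
  {"tx": 0.024, "ty": 0, "tz": 0, "rx": 0, "ry": 0, "rz": 0, "gripper": -1},
  {"tx": 0.02, "ty": 0, "tz": 0, "rx": 0, "ry": 0, "rz": 0, "gripper": -1},
  {"tx": 0.01, "ty": 0, "tz": 0, "rx": 0, "ry": 0, "rz": 0, "gripper": -1},
  {"tx": 0.01, "ty": 0, "tz": 0, "rx": 0, "ry": 0, "rz": 0, "gripper": -1},
  {"tx": 0.01, "ty": 0, "tz": 0, "rx": 0, "ry": 0, "rz": 0, "gripper": -1},
  {"tx": 0.01, "ty": 0, "tz": 0, "rx": 0, "ry": 0, "rz": 0, "gripper": -1},
  {"tx": 0.01, "ty": 0, "tz": 0, "rx": 0, "ry": 0, "rz": 0, "gripper": -1},
])

```text
time_s: 3.08
ee_pos: [498.6, -3.0, 8.5]
ee_rot: [180.0, 0.0, 5.0]
force: [-1.5, -0.1, -0.4]
gripper_width: 91.1
gripper_force: 0.4
```

Run:
```python
from h import *
st(); a=cam('top')['frame'][150:260,280:420]; b=cam('scene')['frame'][245:385,255:415]
cv2.imwrite('pics/m1.png',np.hstack([cv2.resize(a,(400,314),interpolation=3),cv2.resize(b,(359,314),interpolation=3)])[:,:,::-1])
```

```text
t 3.08 jig [-78.3  -9.7   8.5] rot [1.80e+02 5.00e-02 4.96e+00] F [-1.48  0.04 -0.42] w 91.1 0.4
```

View pics/m1.png

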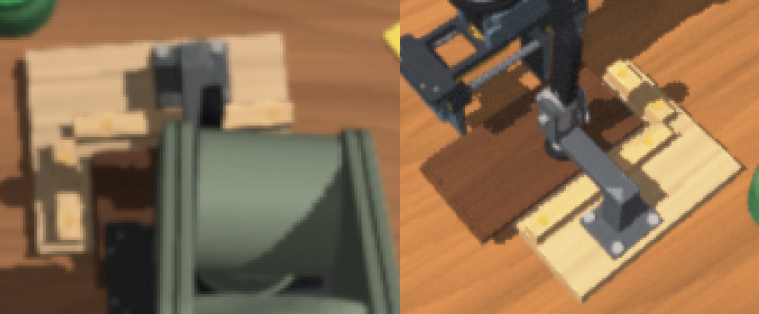

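The fingers push the front edge and the stack is nearing the far fence; the clamp is clear of the gripper. I push on in small steps.

Request:
send_rows([
  {"tx": 0.006, "ty": 0, "tz": 0, "rx": 0, "ry": 0, "rz": 0, "gripper": -1},
  {"tx": 0.006, "ty": 0, "tz": 0, "rx": 0, "ry": 0, "rz": 0, "gripper": -1},
  {"tx": 0.006, "ty": 0, "tz": 0, "rx": 0, "ry": 0, "rz": 0, "gripper": -1},
  {"tx": 0.005, "ty": 0, "tz": 0, "rx": 0, "ry": 0, "rz": 0, "gripper": -1},
])

```text
time_s: 3.68
ee_pos: [509.8, -2.2, 8.4]
ee_rot: [180.0, 0.1, 5.0]
force: [-3.6, -1.8, 1.4]
gripper_width: 91.1
gripper_force: 1.7
```

```bash
python3 -c "from h import *;st()"
```

```text
t 3.67 jig [-67.1  -9.8   8.4] rot [1.7998e+02 8.0000e-02 4.9800e+00] F [-3.72 -1.48  1.35] w 91.1 1.7
```

Request:
send_rows([
  {"tx": 0.003, "ty": 0, "tz": 0, "rx": 0, "ry": 0, "rz": 0, "gripper": -1},
  {"tx": 0.003, "ty": 0, "tz": 0, "rx": 0, "ry": 0, "rz": 0, "gripper": -1},
  {"tx": 0, "ty": 0, "tz": 0, "rx": 0, "ry": 0, "rz": 0, "gripper": -1},
])

```text
time_s: 4.05
ee_pos: [509.9, -2.2, 7.9]
ee_rot: [180.0, 0.4, 5.0]
force: [-6.5, -2.6, 0.9]
gripper_width: 91.1
gripper_force: 3.4
```

```bash
python3 -c "from h import *;st()"
```

```text
t 4.05 jig [-67.   -9.8   7.9] rot [179.99   0.39   5.  ] F [-6.74 -2.01  0.85] w 91.1 3.4
```

Request:
send_rows([
  {"tx": -0.03, "ty": 0, "tz": 0, "rx": 0, "ry": 0, "rz": 0, "gripper": -1},
  {"tx": -0.01, "ty": 0, "tz": -0.1, "rx": 0, "ry": 0, "rz": 0, "gripper": -1},
  {"tx": 0, "ty": 0, "tz": -0.1, "rx": 0, "ry": 0, "rz": 0, "gripper": -1},
  {"tx": 0, "ty": 0.1035, "tz": 0, "rx": 0, "ry": 0, "rz": 0, "gripper": -0.1},
  {"tx": 0, "ty": 0.1035, "tz": 0, "rx": 0, "ry": 0, "rz": 0, "gripper": -0.1},
  {"tx": 0, "ty": 0.1035, "tz": 0, "rx": 0, "ry": 0, "rz": 0, "gripper": -0.1},
  {"tx": 0.058, "ty": 0, "tz": 0, "rx": 0, "ry": 0, "rz": 0, "gripper": -0.1},
  {"tx": 0.058, "ty": 0, "tz": 0, "rx": 0, "ry": 0, "rz": 0, "gripper": -0.1},
  {"tx": 0.058, "ty": 0, "tz": 0, "rx": 0, "ry": 0, "rz": 0, "gripper": -0.1},
])

```text
time_s: 5.18
ee_pos: [594.5, -150.8, 108.8]
ee_rot: [180.0, -0.1, 4.9]
force: [0.3, -0.2, -0.1]
gripper_width: 50.3
gripper_force: 0.0
```

Request:
send_rows([
  {"tx": 0, "ty": 0, "tz": 0, "rx": 0, "ry": 0, "rz": -0.3333, "gripper": -0.1},
  {"tx": 0, "ty": 0, "tz": 0, "rx": 0, "ry": 0, "rz": -0.3333, "gripper": -0.1},
  {"tx": 0, "ty": 0, "tz": 0, "rx": 0, "ry": 0, "rz": -0.3333, "gripper": -0.1},
  {"tx": 0, "ty": 0, "tz": 0, "rx": 0, "ry": 0, "rz": -0.3333, "gripper": -0.1},
  {"tx": 0, "ty": 0, "tz": 0, "rx": 0, "ry": 0, "rz": -0.3333, "gripper": -0.1},
  {"tx": 0, "ty": 0, "tz": 0, "rx": 0, "ry": 0, "rz": -0.3333, "gripper": -0.1},
  {"tx": 0, "ty": 0, "tz": 0, "rx": 0, "ry": 0, "rz": -0.3333, "gripper": -0.1},
  {"tx": 0, "ty": 0, "tz": 0, "rx": 0, "ry": 0, "rz": -0.3333, "gripper": -0.1},
  {"tx": 0, "ty": 0, "tz": 0, "rx": 0, "ry": 0, "rz": -0.3333, "gripper": -0.1},
])

```text
time_s: 6.3
ee_pos: [593.7, -150.5, 108.8]
ee_rot: [179.9, 0.0, 95.3]
force: [0.1, 1.1, -0.2]
gripper_width: 50.3
gripper_force: 0.0
```

Run:
```python
from h import *
st(); a=cam('top')['frame'][150:260,280:420]; b=cam('scene')['frame'][245:385,255:415]
cv2.imwrite('pics/m2.png',np.hstack([cv2.resize(a,(420,330),interpolation=3),cv2.resize(b,(377,330),interpolation=3)])[:,:,::-1])
```

```text
t 6.3 jig [   3.7 -164.8  108.8] rot [1.7988e+02 2.0000e-02 9.5270e+01] F [ 0.14  1.07 -0.25] w 50.3 0.0
```

View pics/m2.png

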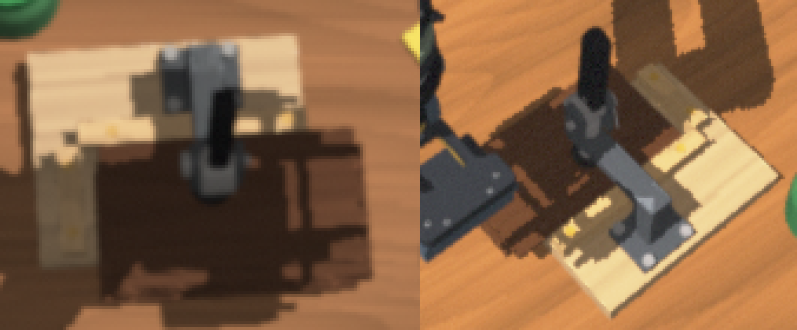

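The top view shows the stack closed up to the far fence in x with a gap left in y. Now I push the right edge.

Request:
send_rows([
  {"tx": 0, "ty": -0.006, "tz": 0.1, "rx": 0, "ry": 0, "rz": 0, "gripper": -0.1},
  {"tx": 0, "ty": 0, "tz": 0.1, "rx": 0, "ry": 0, "rz": 0, "gripper": -0.1},
  {"tx": 0.03, "ty": 0, "tz": 0, "rx": 0, "ry": 0, "rz": 0, "gripper": -0.1},
  {"tx": 0.02, "ty": 0, "tz": 0, "rx": 0, "ry": 0, "rz": 0, "gripper": -0.1},
  {"tx": 0.01, "ty": 0, "tz": 0, "rx": 0, "ry": 0, "rz": 0, "gripper": -0.1},
  {"tx": 0.01, "ty": 0, "tz": 0, "rx": 0, "ry": 0, "rz": 0, "gripper": -0.1},
  {"tx": 0.01, "ty": 0, "tz": 0, "rx": 0, "ry": 0, "rz": 0, "gripper": -0.1},
  {"tx": 0.006, "ty": 0, "tz": 0, "rx": 0, "ry": 0, "rz": 0, "gripper": -0.1},
  {"tx": 0.006, "ty": 0, "tz": 0, "rx": 0, "ry": 0, "rz": 0, "gripper": -0.1},
  {"tx": 0.006, "ty": 0, "tz": 0, "rx": 0, "ry": 0, "rz": 0, "gripper": -0.1},
])

```text
time_s: 7.65
ee_pos: [586.4, -102.3, 8.7]
ee_rot: [180.0, 0.0, 94.9]
force: [0.4, -1.6, 1.7]
gripper_width: 49.9
gripper_force: 0.8
```

```bash
python3 -c "from h import *;st()"
```

```text
t 7.65 jig [   0.6 -116.2    8.7] rot [1.7997e+02 3.0000e-02 9.4950e+01] F [ 0.31 -1.6   1.68] w 49.9 0.8
```

Request:
send_rows([
  {"tx": 0.005, "ty": 0, "tz": 0, "rx": 0, "ry": 0, "rz": 0, "gripper": -0.1},
  {"tx": 0.005, "ty": 0, "tz": 0, "rx": 0, "ry": 0, "rz": 0, "gripper": -0.1},
  {"tx": 0.004, "ty": 0, "tz": 0, "rx": 0, "ry": 0, "rz": 0, "gripper": -0.1},
  {"tx": 0.003, "ty": 0, "tz": 0, "rx": 0, "ry": 0, "rz": 0, "gripper": -0.1},
  {"tx": 0.003, "ty": 0, "tz": 0, "rx": 0, "ry": 0, "rz": 0, "gripper": -0.1},
  {"tx": 0, "ty": 0, "tz": 0, "rx": 0, "ry": 0, "rz": 0, "gripper": -0.1},
])

```text
time_s: 8.4
ee_pos: [586.6, -96.7, 9.1]
ee_rot: [179.9, 0.5, 95.1]
force: [0.4, -15.5, 0.6]
gripper_width: 50.1
gripper_force: 7.5
```

```bash
python3 -c "from h import *;st()"
```

```text
t 8.4 jig [   1.2 -110.6    9.1] rot [179.87   0.45  95.12] F [ -0.94 -15.46   0.59] w 50.1 7.5
```

Request:
send_rows([
  {"tx": -0.054, "ty": 0, "tz": 0, "rx": 0, "ry": 0, "rz": 0, "gripper": -0.1},
  {"tx": -0.06, "ty": 0, "tz": 0, "rx": 0, "ry": 0, "rz": 0, "gripper": -0.1},
  {"tx": 0, "ty": 0, "tz": -0.1, "rx": 0, "ry": 0, "rz": 0, "gripper": -0.1},
  {"tx": 0, "ty": 0, "tz": -0.1, "rx": 0, "ry": 0, "rz": 0, "gripper": -0.1},
  {"tx": 0, "ty": 0, "tz": 0, "rx": 0, "ry": 0, "rz": 0.3333, "gripper": -1},
  {"tx": 0, "ty": 0, "tz": 0, "rx": 0, "ry": 0, "rz": 0.3333, "gripper": -1},
  {"tx": 0, "ty": 0, "tz": 0, "rx": 0, "ry": 0, "rz": 0.3333, "gripper": -1},
  {"tx": 0, "ty": 0, "tz": 0, "rx": 0, "ry": 0, "rz": 0.3333, "gripper": -1},
  {"tx": 0, "ty": 0, "tz": 0, "rx": 0, "ry": 0, "rz": 0.3333, "gripper": -1},
  {"tx": 0, "ty": 0, "tz": 0, "rx": 0, "ry": 0, "rz": 0.3333, "gripper": -1},
  {"tx": 0, "ty": 0, "tz": 0, "rx": 0, "ry": 0, "rz": 0.3333, "gripper": -1},
  {"tx": 0, "ty": 0, "tz": 0, "rx": 0, "ry": 0, "rz": 0.3333, "gripper": -1},
])

```text
time_s: 9.9
ee_pos: [589.7, -148.1, 108.0]
ee_rot: [-179.9, 0.1, 14.6]
force: [0.5, 0.2, 0.1]
gripper_width: 91.1
gripper_force: 0.0
```

Request:
send_rows([
  {"tx": 0, "ty": 0, "tz": 0, "rx": 0, "ry": 0, "rz": 0.3333, "gripper": -1},
  {"tx": -0.0533, "ty": 0, "tz": 0, "rx": 0, "ry": 0, "rz": 0, "gripper": -1},
  {"tx": -0.0533, "ty": 0, "tz": 0, "rx": 0, "ry": 0, "rz": 0, "gripper": -1},
  {"tx": -0.0533, "ty": 0, "tz": 0, "rx": 0, "ry": 0, "rz": 0, "gripper": -1},
  {"tx": -0.0533, "ty": 0, "tz": 0, "rx": 0, "ry": 0, "rz": 0, "gripper": -1},
  {"tx": 0, "ty": -0.11, "tz": 0, "rx": 0, "ry": 0, "rz": 0, "gripper": -1},
  {"tx": 0, "ty": -0.11, "tz": 0, "rx": 0, "ry": 0, "rz": 0, "gripper": -1},
  {"tx": 0, "ty": -0.11, "tz": 0, "rx": 0, "ry": 0, "rz": 0, "gripper": -1},
  {"tx": 0, "ty": 0, "tz": 0, "rx": 0, "ry": 0, "rz": 0, "gripper": -1},
])

```text
time_s: 11.02
ee_pos: [468.6, 9.5, 108.3]
ee_rot: [-179.9, 0.1, 5.3]
force: [0.4, -0.4, -0.2]
gripper_width: 91.1
gripper_force: 0.0
```

```bash
python3 -c "from h import *;st()"
```

```text
t 11.03 jig [-107.2    5.4  108.3] rot [-1.7992e+02  8.0000e-02  5.2500e+00] F [ 0.32 -0.47 -0.2 ] w 91.1 0.0
```

Request:
send_rows([
  {"tx": 0, "ty": 0.01, "tz": 0.1, "rx": 0, "ry": 0, "rz": 0.01, "gripper": -1},
  {"tx": 0, "ty": 0, "tz": 0.1, "rx": 0, "ry": 0, "rz": 0, "gripper": -1},
  {"tx": 0.03, "ty": 0, "tz": 0, "rx": 0, "ry": 0, "rz": 0, "gripper": -1},
  {"tx": 0.02, "ty": 0, "tz": 0, "rx": 0, "ry": 0, "rz": 0, "gripper": -1},
  {"tx": 0.012, "ty": 0, "tz": 0, "rx": 0, "ry": 0, "rz": 0, "gripper": -1},
  {"tx": 0.01, "ty": 0, "tz": 0, "rx": 0, "ry": 0, "rz": 0, "gripper": -1},
  {"tx": 0.006, "ty": 0, "tz": 0, "rx": 0, "ry": 0, "rz": 0, "gripper": -1},
  {"tx": 0.004, "ty": 0, "tz": 0, "rx": 0, "ry": 0, "rz": 0, "gripper": -1},
  {"tx": 0.004, "ty": 0, "tz": 0, "rx": 0, "ry": 0, "rz": 0, "gripper": -1},
  {"tx": 0, "ty": 0, "tz": 0, "rx": 0, "ry": 0, "rz": 0, "gripper": -1},
])

```text
time_s: 12.28
ee_pos: [509.3, 4.5, 8.2]
ee_rot: [180.0, 0.4, 4.7]
force: [-7.2, -2.1, 4.2]
gripper_width: 91.5
gripper_force: 3.8
```

```bash
python3 -c "from h import *;st()"
```

```text
t 12.28 jig [-67.   -3.1   8.2] rot [179.99   0.42   4.72] F [-7.34 -1.52  4.22] w 91.5 3.8
```

Request:
send_rows([
  {"tx": 0.005, "ty": 0, "tz": 0, "rx": 0, "ry": 0, "rz": 0, "gripper": -1},
  {"tx": 0, "ty": 0, "tz": 0, "rx": 0, "ry": 0, "rz": 0, "gripper": -1},
  {"tx": -0.06, "ty": 0, "tz": 0, "rx": 0, "ry": 0, "rz": 0, "gripper": -1},
  {"tx": -0.05, "ty": 0, "tz": -0.09, "rx": 0, "ry": 0, "rz": 0, "gripper": -1},
  {"tx": -0.06, "ty": 0, "tz": -0.09, "rx": 0, "ry": 0, "rz": 0, "gripper": -1},
  {"tx": -0.08, "ty": 0, "tz": -0.09, "rx": 0, "ry": 0, "rz": 0, "gripper": -1},
  {"tx": -0.08, "ty": 0, "tz": -0.09, "rx": 0, "ry": 0, "rz": 0, "gripper": -1},
  {"tx": 0, "ty": 0, "tz": 0, "rx": 0, "ry": 0, "rz": 0, "gripper": -1},
])

```text
time_s: 13.28
ee_pos: [351.7, -8.5, 191.8]
ee_rot: [179.9, -0.5, 4.6]
force: [1.5, -0.2, 0.7]
gripper_width: 90.9
gripper_force: 0.0
```

Run:
```python
from h import *
st(); T=cam('top');S=cam('scene'); save(T,'t3.png');save(S,'s3.png');p=np.load('jig.npy')
o=[]
for d,(r0,c0,h,w) in((T,(165,295,95,115)),(S,(250,250,115,140))):
    f=cv2.resize(d['frame'][r0:r0+h,c0:c0+w],None,fx=400/w,fy=400/w,interpolation=3)[:,:,::-1].copy()
    q=((proj(d,jw(p,[(50,95,38),(50,-95,38),(-50,-95,38),(-50,95,38)]))-[c0,r0]+.5)*400/w).astype(int)
    for x in q: cv2.circle(f,tuple(map(int,x)),2,(0,255,0),-1)
    o.append(f[:325])
cv2.imwrite('pics/m3.png',np.hstack(o))
```

```text
t 13.28 jig [-225.2   -2.5  191.8] rot [179.94  -0.53   4.63] F [ 1.46 -0.33  0.67] w 90.9 0.0
```

View pics/m3.png

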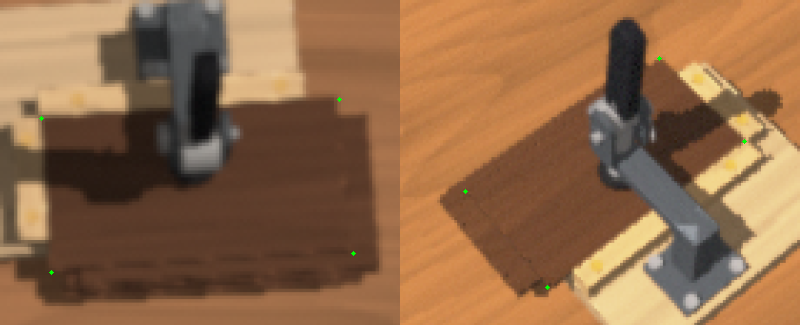

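Some blank still sticks out at the right end and in front of the green flush marks (top crop ~(368,115) and (378,268)). I'll zoom in with more contrast.

Run:
```python
import cv2,numpy as np
T=cv2.imread('pics/t3.png')[185:257,300:410]; S=cv2.imread('pics/s3.png')[290:360,258:330]
g=lambda f:(255*np.clip(f/150.,0,1)**.55).astype(np.uint8)
a=cv2.resize(g(T),(450,295),interpolation=cv2.INTER_CUBIC); b=cv2.resize(g(S),(345,335),interpolation=cv2.INTER_CUBIC)
a=cv2.copyMakeBorder(a,0,40,0,0,cv2.BORDER_CONSTANT); cv2.imwrite('pics/m4.png',np.hstack([a,b]))
```

```text
(no output)
```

View pics/m4.png

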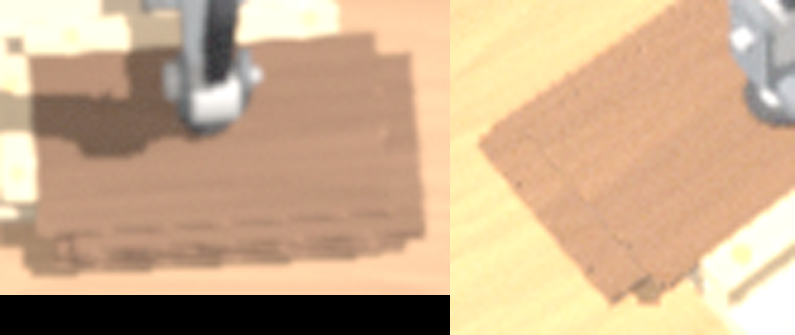

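Run:
```python
from h import *
T,S=cam('top'),cam('scene'); p=np.load('jig.npy')
P=lambda d:d['K']@np.c_[d['R'],d['t']]
def tri(n,a,b):
    X=cv2.triangulatePoints(P(T),P(S),np.array(a,float),np.array(b,float)).ravel();X=X[:3]/X[3]
    c,s=np.cos(p[2]),np.sin(p[2]);dx,dy=X[:2]-p[:2];print(n,np.round([c*dx+s*dy,-s*dx+c*dy,X[2]],1),'reproj',(proj(T,X)-a).round(1),(proj(S,X)-b).round(1))
tri('prot near-right',(403.9,243.2),(264.3,320.3))
tri('prot far-right',(400.7,197.7),(291.8,353.0))
tri('flush far-right',(391.7,193.6),(300.8,352.6))
tri('fence end',(280+560/5.45,150+238/5.4545),(255+222/4.28,245+425/4.286))
w=lambda u,v,z:(lambda dx,dy:np.round([np.cos(p[2])*dx+np.sin(p[2])*dy,-np.sin(p[2])*dx+np.cos(p[2])*dy],1))(*(ray(T,u,v,z)[:2]-p[:2]))
for u,v in((403.9,243.2),(400.7,197.7),(316.5,248),(391.7,193.6)):print([(z,w(u,v,z)) for z in(22,38)])
```

```text
prot near-right [ -61.4 -111.7   24.5] reproj [[-0.5 -0.3]] [[-0.8  0.1]]
prot far-right [  39.8 -113.    32.7] reproj [[-0.4 -0.2]] [[-0.7  0.1]]
flush far-right [ 50.5 -95.8  29.3] reproj [[0.2 0.1]] [[ 0.4 -0. ]]
fence end [ 48.6 -75.8  38.9] reproj [[0.8 0.4]] [[ 1.3 -0.2]]
[(22, array([ -61.7, -113.2])), (38, array([ -64.2, -110.6]))]
[(22, array([  41.9, -115.6])), (38, array([  37.9, -113. ]))]
[(22, array([-59.7,  80.2])), (38, array([-62.2,  80.1]))]
[(22, array([ 52.7, -96.4])), (38, array([ 48.6, -94. ]))]
```

Request:
send_rows([
  {"tx": 0.0575, "ty": 0, "tz": 0.06, "rx": 0, "ry": 0, "rz": 0, "gripper": -1},
  {"tx": 0.0575, "ty": 0, "tz": 0.08, "rx": 0, "ry": 0, "rz": 0, "gripper": -1},
  {"tx": 0.0575, "ty": 0, "tz": 0.08, "rx": 0, "ry": 0, "rz": 0, "gripper": -1},
  {"tx": 0.0575, "ty": 0, "tz": 0.08, "rx": 0, "ry": 0, "rz": 0, "gripper": -1},
  {"tx": 0, "ty": 0, "tz": 0.06, "rx": 0, "ry": 0, "rz": 0, "gripper": -1},
  {"tx": 0, "ty": 0, "tz": 0, "rx": 0, "ry": 0, "rz": 0, "gripper": -1},
  {"tx": 0, "ty": 0, "tz": 0, "rx": 0, "ry": 0, "rz": 0, "gripper": -1},
])

```text
time_s: 14.35
ee_pos: [466.0, 0.9, 8.4]
ee_rot: [180.0, 0.0, 4.7]
force: [0.7, -0.0, 0.1]
gripper_width: 91.3
gripper_force: 0.0
```

```bash
python3 -c "from h import *;st()"
```

```text
t 14.35 jig [-110.5   -2.9    8.4] rot [1.80e+02 3.00e-02 4.67e+00] F [ 0.72 -0.1   0.07] w 91.3 0.0
```

Request:
send_rows([
  {"tx": 0, "ty": 0, "tz": 0.0125, "rx": 0, "ry": 0, "rz": -0.009, "gripper": -1},
  {"tx": 0.024, "ty": 0, "tz": 0, "rx": 0, "ry": 0, "rz": 0, "gripper": -1},
  {"tx": 0.02, "ty": 0, "tz": 0, "rx": 0, "ry": 0, "rz": 0, "gripper": -1},
  {"tx": 0.01, "ty": 0, "tz": 0, "rx": 0, "ry": 0, "rz": 0, "gripper": -1},
  {"tx": 0.01, "ty": 0, "tz": 0, "rx": 0, "ry": 0, "rz": 0, "gripper": -1},
  {"tx": 0.01, "ty": 0, "tz": 0, "rx": 0, "ry": 0, "rz": 0, "gripper": -1},
])

```text
time_s: 15.1
ee_pos: [500.7, 4.0, 1.9]
ee_rot: [-180.0, 0.2, 4.9]
force: [-5.0, -0.1, 2.3]
gripper_width: 91.0
gripper_force: 2.4
```

```bash
python3 -c "from h import *;st()"
```

```text
t 15.1 jig [-75.7  -2.9   1.9] rot [-180.      0.25    4.94] F [-4.95  0.36  2.25] w 91.0 2.4
```

The push at lower height is meeting the unmoved bottom blank (5 N at x = -75.7), so the fingertips must taper. I keep pushing.

Request:
send_rows([
  {"tx": 0.006, "ty": 0, "tz": 0, "rx": 0, "ry": 0, "rz": 0, "gripper": -1},
  {"tx": 0.005, "ty": 0, "tz": 0, "rx": 0, "ry": 0, "rz": 0, "gripper": -1},
  {"tx": 0.005, "ty": 0, "tz": 0, "rx": 0, "ry": 0, "rz": 0, "gripper": -1},
  {"tx": 0.003, "ty": 0, "tz": 0, "rx": 0, "ry": 0, "rz": 0, "gripper": -1},
  {"tx": 0.003, "ty": 0, "tz": 0, "rx": 0, "ry": 0, "rz": 0, "gripper": -1},
  {"tx": 0, "ty": 0, "tz": 0, "rx": 0, "ry": 0, "rz": 0, "gripper": -1},
])

```text
time_s: 15.85
ee_pos: [509.0, 4.7, 1.7]
ee_rot: [180.0, 0.5, 5.0]
force: [-11.4, -2.6, 6.6]
gripper_width: 91.0
gripper_force: 5.5
```

```bash
python3 -c "from h import *;st()"
```

```text
t 15.85 jig [-67.3  -2.9   1.7] rot [180.     0.53   5.02] F [-11.57  -1.59   6.59] w 91.0 5.5
```

Request:
send_rows([
  {"tx": 0.004, "ty": 0, "tz": 0, "rx": 0, "ry": 0, "rz": 0, "gripper": -1},
  {"tx": 0.004, "ty": 0, "tz": 0, "rx": 0, "ry": 0, "rz": 0, "gripper": -1},
  {"tx": 0, "ty": 0, "tz": 0, "rx": 0, "ry": 0, "rz": 0, "gripper": -1},
])

```text
time_s: 16.23
ee_pos: [508.9, 4.7, 1.7]
ee_rot: [-180.0, 1.0, 5.1]
force: [-17.6, -3.2, 13.9]
gripper_width: 91.3
gripper_force: 9.4
```

```bash
python3 -c "from h import *;st()"
```

```text
t 16.23 jig [-67.4  -2.8   1.7] rot [-179.99    0.99    5.05] F [-17.83  -1.64  13.88] w 91.3 9.4
```

Request:
send_rows([
  {"tx": -0.036, "ty": 0, "tz": 0, "rx": 0, "ry": 0, "rz": 0, "gripper": -1},
  {"tx": -0.036, "ty": 0, "tz": -0.06, "rx": 0, "ry": 0, "rz": 0, "gripper": -1},
  {"tx": 0, "ty": 0, "tz": -0.1, "rx": 0, "ry": 0, "rz": 0, "gripper": -1},
  {"tx": 0, "ty": 0.108, "tz": -0.04, "rx": 0, "ry": 0, "rz": 0, "gripper": -0.1},
  {"tx": 0, "ty": 0.108, "tz": 0, "rx": 0, "ry": 0, "rz": 0, "gripper": -0.1},
  {"tx": 0, "ty": 0.108, "tz": 0, "rx": 0, "ry": 0, "rz": 0, "gripper": -0.1},
  {"tx": 0.0633, "ty": 0, "tz": 0, "rx": 0, "ry": 0, "rz": 0, "gripper": -0.1},
  {"tx": 0.0633, "ty": 0, "tz": 0, "rx": 0, "ry": 0, "rz": 0, "gripper": -0.1},
  {"tx": 0.0633, "ty": 0, "tz": 0, "rx": 0, "ry": 0, "rz": 0, "gripper": -0.1},
])

```text
time_s: 17.35
ee_pos: [593.0, -151.6, 102.7]
ee_rot: [179.9, -0.2, 4.9]
force: [-0.2, -1.0, -0.1]
gripper_width: 50.2
gripper_force: 0.0
```

Request:
send_rows([
  {"tx": 0, "ty": 0, "tz": 0, "rx": 0, "ry": 0, "rz": -0.3333, "gripper": -0.1},
  {"tx": 0, "ty": 0, "tz": 0, "rx": 0, "ry": 0, "rz": -0.3333, "gripper": -0.1},
  {"tx": 0, "ty": 0, "tz": 0, "rx": 0, "ry": 0, "rz": -0.3333, "gripper": -0.1},
  {"tx": 0, "ty": 0, "tz": 0, "rx": 0, "ry": 0, "rz": -0.3333, "gripper": -0.1},
  {"tx": 0, "ty": 0, "tz": 0, "rx": 0, "ry": 0, "rz": -0.3333, "gripper": -0.1},
  {"tx": 0, "ty": 0, "tz": 0, "rx": 0, "ry": 0, "rz": -0.3333, "gripper": -0.1},
  {"tx": 0, "ty": 0, "tz": 0, "rx": 0, "ry": 0, "rz": -0.3333, "gripper": -0.1},
  {"tx": 0, "ty": 0, "tz": 0, "rx": 0, "ry": 0, "rz": -0.3333, "gripper": -0.1},
  {"tx": 0, "ty": 0, "tz": 0, "rx": 0, "ry": 0, "rz": -0.3333, "gripper": -0.1},
  {"tx": 0, "ty": 0, "tz": 0.09, "rx": 0, "ry": 0, "rz": 0, "gripper": -0.1},
  {"tx": 0, "ty": 0, "tz": 0.09, "rx": 0, "ry": 0, "rz": 0, "gripper": -0.1},
  {"tx": 0, "ty": 0, "tz": 0, "rx": 0, "ry": 0, "rz": 0, "gripper": -0.1},
])

```text
time_s: 18.85
ee_pos: [588.7, -150.4, 9.5]
ee_rot: [-179.7, -0.1, 94.9]
force: [-0.6, -0.3, -0.4]
gripper_width: 50.1
gripper_force: 0.0
```

```bash
python3 -c "from h import *;st()"
```

```text
t 18.85 jig [  -1.3 -164.3    9.5] rot [-1.7974e+02 -1.0000e-01  9.4930e+01] F [-0.66 -0.22 -0.38] w 50.1 0.0
```

Request:
send_rows([
  {"tx": 0, "ty": 0, "tz": 0.014, "rx": 0, "ry": 0, "rz": 0, "gripper": -0.1},
  {"tx": 0.03, "ty": 0, "tz": 0, "rx": 0, "ry": 0, "rz": 0, "gripper": -0.1},
  {"tx": 0.02, "ty": 0, "tz": 0, "rx": 0, "ry": 0, "rz": 0, "gripper": -0.1},
  {"tx": 0.01, "ty": 0, "tz": 0, "rx": 0, "ry": 0, "rz": 0, "gripper": -0.1},
  {"tx": 0.01, "ty": 0, "tz": 0, "rx": 0, "ry": 0, "rz": 0, "gripper": -0.1},
  {"tx": 0.01, "ty": 0, "tz": 0, "rx": 0, "ry": 0, "rz": 0, "gripper": -0.1},
  {"tx": 0.006, "ty": 0, "tz": 0, "rx": 0, "ry": 0, "rz": 0, "gripper": -0.1},
  {"tx": 0.006, "ty": 0, "tz": 0, "rx": 0, "ry": 0, "rz": 0, "gripper": -0.1},
  {"tx": 0.006, "ty": 0, "tz": 0, "rx": 0, "ry": 0, "rz": 0, "gripper": -0.1},
  {"tx": 0.005, "ty": 0, "tz": 0, "rx": 0, "ry": 0, "rz": 0, "gripper": -0.1},
  {"tx": 0.004, "ty": 0, "tz": 0, "rx": 0, "ry": 0, "rz": 0, "gripper": -0.1},
  {"tx": 0, "ty": 0, "tz": 0, "rx": 0, "ry": 0, "rz": 0, "gripper": -0.1},
])

```text
time_s: 20.35
ee_pos: [585.6, -97.6, 5.3]
ee_rot: [-180.0, 0.0, 94.9]
force: [0.1, -3.0, 1.3]
gripper_width: 50.3
gripper_force: 1.6
```

Request:
send_rows([
  {"tx": 0.004, "ty": 0, "tz": 0, "rx": 0, "ry": 0, "rz": 0, "gripper": -0.1},
  {"tx": 0.004, "ty": 0, "tz": 0, "rx": 0, "ry": 0, "rz": 0, "gripper": -0.1},
  {"tx": 0, "ty": 0, "tz": 0, "rx": 0, "ry": 0, "rz": 0, "gripper": -0.1},
])

```text
time_s: 20.72
ee_pos: [585.8, -97.4, 5.6]
ee_rot: [180.0, 0.4, 95.1]
force: [0.2, -14.4, 0.2]
gripper_width: 49.9
gripper_force: 7.1
```

```bash
python3 -c "from h import *;st()"
```

```text
t 20.73 jig [   0.4 -111.2    5.6] rot [179.95   0.36  95.07] F [ -1.05 -14.34   0.25] w 49.9 7.1
```

Request:
send_rows([
  {"tx": -0.07, "ty": 0, "tz": 0, "rx": 0, "ry": 0, "rz": 0, "gripper": -0.1},
  {"tx": 0, "ty": 0, "tz": 0.0075, "rx": 0, "ry": 0, "rz": 0, "gripper": -0.1},
  {"tx": 0.02, "ty": 0, "tz": 0, "rx": 0, "ry": 0, "rz": 0, "gripper": -0.1},
  {"tx": 0.01, "ty": 0, "tz": 0, "rx": 0, "ry": 0, "rz": 0, "gripper": -0.1},
  {"tx": 0.01, "ty": 0, "tz": 0, "rx": 0, "ry": 0, "rz": 0, "gripper": -0.1},
  {"tx": 0.01, "ty": 0, "tz": 0, "rx": 0, "ry": 0, "rz": 0, "gripper": -0.1},
  {"tx": 0.006, "ty": 0, "tz": 0, "rx": 0, "ry": 0, "rz": 0, "gripper": -0.1},
])

```text
time_s: 21.6
ee_pos: [586.0, -100.5, 1.7]
ee_rot: [180.0, 0.0, 95.0]
force: [-0.0, -2.6, 0.8]
gripper_width: 50.0
gripper_force: 1.0
```

Request:
send_rows([
  {"tx": 0.006, "ty": 0, "tz": 0, "rx": 0, "ry": 0, "rz": 0, "gripper": -0.1},
  {"tx": 0.006, "ty": 0, "tz": 0, "rx": 0, "ry": 0, "rz": 0, "gripper": -0.1},
  {"tx": 0.004, "ty": 0, "tz": 0, "rx": 0, "ry": 0, "rz": 0, "gripper": -0.1},
  {"tx": 0, "ty": 0, "tz": 0, "rx": 0, "ry": 0, "rz": 0, "gripper": -0.1},
])

```text
time_s: 22.1
ee_pos: [585.8, -97.5, 1.9]
ee_rot: [179.9, 0.5, 95.1]
force: [-0.7, -16.0, -0.7]
gripper_width: 50.3
gripper_force: 8.1
```

```bash
python3 -c "from h import *;st()"
```

```text
t 22.1 jig [   0.3 -111.4    1.9] rot [179.95   0.47  95.12] F [ -2.04 -15.85  -0.65] w 50.3 8.1
```

Request:
send_rows([
  {"tx": -0.058, "ty": 0, "tz": 0, "rx": 0, "ry": 0, "rz": 0, "gripper": -0.1},
  {"tx": -0.06, "ty": 0, "tz": 0, "rx": 0, "ry": 0, "rz": 0, "gripper": -0.1},
  {"tx": 0, "ty": 0, "tz": -0.1, "rx": 0, "ry": 0, "rz": 0, "gripper": -0.1},
  {"tx": 0, "ty": 0, "tz": -0.1, "rx": 0, "ry": 0, "rz": 0.3333, "gripper": -1},
  {"tx": 0, "ty": 0, "tz": 0, "rx": 0, "ry": 0, "rz": 0.3333, "gripper": -1},
  {"tx": 0, "ty": 0, "tz": 0, "rx": 0, "ry": 0, "rz": 0.3333, "gripper": -1},
  {"tx": 0, "ty": 0, "tz": 0, "rx": 0, "ry": 0, "rz": 0.3333, "gripper": -1},
  {"tx": 0, "ty": 0, "tz": 0, "rx": 0, "ry": 0, "rz": 0.3333, "gripper": -1},
  {"tx": 0, "ty": 0, "tz": 0, "rx": 0, "ry": 0, "rz": 0.3333, "gripper": -1},
  {"tx": 0, "ty": 0, "tz": 0, "rx": 0, "ry": 0, "rz": 0.3333, "gripper": -1},
  {"tx": 0, "ty": 0, "tz": 0, "rx": 0, "ry": 0, "rz": 0.3333, "gripper": -1},
  {"tx": 0, "ty": 0, "tz": 0, "rx": 0, "ry": 0, "rz": 0.3333, "gripper": -1},
])

```text
time_s: 23.6
ee_pos: [590.0, -150.8, 101.4]
ee_rot: [-179.9, 0.0, 4.6]
force: [-0.0, 0.3, -0.1]
gripper_width: 91.3
gripper_force: 0.0
```

Request:
send_rows([
  {"tx": -0.055, "ty": 0, "tz": 0, "rx": 0, "ry": 0, "rz": 0, "gripper": -1},
  {"tx": -0.055, "ty": 0, "tz": 0, "rx": 0, "ry": 0, "rz": 0, "gripper": -1},
  {"tx": -0.055, "ty": 0, "tz": 0, "rx": 0, "ry": 0, "rz": 0, "gripper": -1},
  {"tx": -0.055, "ty": 0, "tz": 0, "rx": 0, "ry": 0, "rz": 0, "gripper": -1},
  {"tx": 0, "ty": -0.11, "tz": 0, "rx": 0, "ry": 0, "rz": 0, "gripper": -1},
  {"tx": 0, "ty": -0.11, "tz": 0, "rx": 0, "ry": 0, "rz": 0, "gripper": -1},
  {"tx": 0, "ty": -0.11, "tz": 0, "rx": 0, "ry": 0, "rz": 0, "gripper": -1},
  {"tx": 0, "ty": 0, "tz": 0.1, "rx": 0, "ry": 0, "rz": 0, "gripper": -1},
  {"tx": 0, "ty": 0, "tz": 0.09, "rx": 0, "ry": 0, "rz": 0, "gripper": -1},
  {"tx": 0, "ty": 0, "tz": 0, "rx": 0, "ry": 0, "rz": 0, "gripper": -1},
  {"tx": 0, "ty": 0, "tz": 0, "rx": 0, "ry": 0, "rz": 0, "gripper": -1},
])

```text
time_s: 24.98
ee_pos: [467.6, 3.5, 7.7]
ee_rot: [-180.0, -0.1, 4.9]
force: [0.4, 0.3, 0.4]
gripper_width: 91.2
gripper_force: 0.0
```

```bash
python3 -c "from h import *;st()"
```

```text
t 24.98 jig [-108.7   -0.5    7.7] rot [-1.8e+02 -1.2e-01  4.9e+00] F [0.47 0.24 0.37] w 91.2 0.0
```

Request:
send_rows([
  {"tx": 0, "ty": 0, "tz": 0.0105, "rx": 0, "ry": 0, "rz": 0, "gripper": -1},
  {"tx": 0.03, "ty": 0, "tz": 0, "rx": 0, "ry": 0, "rz": 0, "gripper": -1},
  {"tx": 0.02, "ty": 0, "tz": 0, "rx": 0, "ry": 0, "rz": 0, "gripper": -1},
  {"tx": 0.01, "ty": 0, "tz": 0, "rx": 0, "ry": 0, "rz": 0, "gripper": -1},
  {"tx": 0.01, "ty": 0, "tz": 0, "rx": 0, "ry": 0, "rz": 0, "gripper": -1},
  {"tx": 0.006, "ty": 0, "tz": 0, "rx": 0, "ry": 0, "rz": 0, "gripper": -1},
  {"tx": 0.005, "ty": 0, "tz": 0, "rx": 0, "ry": 0, "rz": 0, "gripper": -1},
  {"tx": 0.004, "ty": 0, "tz": 0, "rx": 0, "ry": 0, "rz": 0, "gripper": -1},
  {"tx": 0.004, "ty": 0, "tz": 0, "rx": 0, "ry": 0, "rz": 0, "gripper": -1},
  {"tx": 0.004, "ty": 0, "tz": 0, "rx": 0, "ry": 0, "rz": 0, "gripper": -1},
  {"tx": 0, "ty": 0, "tz": 0, "rx": 0, "ry": 0, "rz": 0, "gripper": -1},
])

```text
time_s: 26.35
ee_pos: [508.7, 7.2, 0.6]
ee_rot: [180.0, 0.5, 5.0]
force: [-6.3, -2.0, 3.0]
gripper_width: 91.5
gripper_force: 3.7
```

```bash
python3 -c "from h import *;st()"
```

```text
t 26.35 jig [-67.4  -0.4   0.6] rot [180.     0.48   4.99] F [-6.45 -1.48  3.01] w 91.5 3.7
```

Request:
send_rows([
  {"tx": 0.005, "ty": 0, "tz": -0.002, "rx": 0, "ry": 0, "rz": 0, "gripper": -1},
  {"tx": 0.005, "ty": 0, "tz": 0, "rx": 0, "ry": 0, "rz": 0, "gripper": -1},
  {"tx": 0, "ty": 0, "tz": 0, "rx": 0, "ry": 0, "rz": 0, "gripper": -1},
  {"tx": -0.07, "ty": 0, "tz": 0, "rx": 0, "ry": 0, "rz": 0, "gripper": -1},
  {"tx": -0.06, "ty": 0, "tz": -0.09, "rx": 0, "ry": 0, "rz": 0, "gripper": -1},
  {"tx": -0.06, "ty": 0, "tz": -0.09, "rx": 0, "ry": 0, "rz": 0, "gripper": -1},
  {"tx": -0.08, "ty": 0, "tz": -0.09, "rx": 0, "ry": 0, "rz": 0, "gripper": -1},
  {"tx": -0.07, "ty": 0, "tz": -0.09, "rx": 0, "ry": 0, "rz": 0, "gripper": -1},
  {"tx": 0, "ty": 0, "tz": -0.08, "rx": 0, "ry": 0, "rz": 0, "gripper": -1},
  {"tx": 0, "ty": 0, "tz": 0, "rx": 0, "ry": 0, "rz": 0, "gripper": -1},
])

```text
time_s: 27.6
ee_pos: [350.7, -6.8, 225.5]
ee_rot: [179.9, -0.5, 4.9]
force: [1.2, -0.2, 0.2]
gripper_width: 91.5
gripper_force: 0.0
```

Run:
```python
from h import *
st(); T=cam('top');S=cam('scene'); save(T,'t5.png');save(S,'s5.png');p=np.load('jig.npy')
g=lambda f:(255*np.clip(f/150.,0,1)**.55).astype(np.uint8)
o=[]
for d,(r0,c0,h,w),W in((T,(170,295,90,115),400),(S,(255,255,115,145),400)):
    f=cv2.resize(g(d['frame'][r0:r0+h,c0:c0+w]),None,fx=W/w,fy=W/w,interpolation=3)[:,:,::-1].copy()
    q=((proj(d,jw(p,[(50,-95,22),(-50,-95,22),(-50,95,22)]))-[c0,r0]+.5)*W/w).astype(int)
    for x in q: cv2.circle(f,tuple(map(int,x)),2,(0,255,0),-1)
    o.append(f[:312])
cv2.imwrite('pics/m5.png',np.hstack(o))
```

```text
t 27.6 jig [-226.    -0.7  225.5] rot [179.93  -0.55   4.92] F [ 1.18 -0.31  0.17] w 91.5 0.0
```

View pics/m5.png

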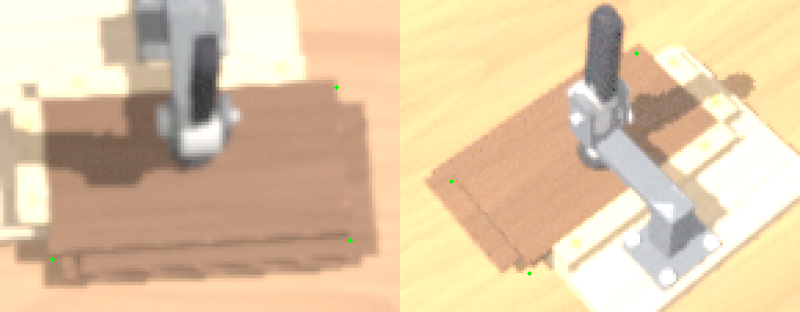

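The upper blanks are flush now, but the lowest still protrudes about 12 mm in front and on the right (step line in the top crop from (75,250) to (350,235)). The fingertips must be set back from the pushing faces above them. I'll tilt the fingers forward so the tips lead and reach the bottom blank.

Request:
send_rows([
  {"tx": 0.0673, "ty": 0, "tz": 0.0833, "rx": 0, "ry": 0, "rz": 0, "gripper": -1},
  {"tx": 0.0673, "ty": 0, "tz": 0.0833, "rx": 0, "ry": 0, "rz": 0, "gripper": -1},
  {"tx": 0.0673, "ty": 0, "tz": 0.0833, "rx": 0, "ry": 0, "rz": 0, "gripper": -1},
  {"tx": 0, "ty": 0, "tz": 0, "rx": 0, "ry": 0.2917, "rz": 0, "gripper": -1},
  {"tx": 0, "ty": 0, "tz": 0, "rx": 0, "ry": 0.2917, "rz": 0, "gripper": -1},
  {"tx": 0, "ty": 0, "tz": 0, "rx": 0, "ry": 0.2917, "rz": 0, "gripper": -1},
  {"tx": 0, "ty": 0, "tz": 0, "rx": 0, "ry": 0.2917, "rz": 0, "gripper": -1},
  {"tx": 0, "ty": 0, "tz": 0, "rx": 0, "ry": 0, "rz": 0, "gripper": -1},
])

```text
time_s: 28.7
ee_pos: [448.9, 15.0, 95.7]
ee_rot: [-178.0, -29.7, 5.1]
force: [0.7, 0.4, 0.1]
gripper_width: 91.6
gripper_force: 0.0
```

Run:
```python
from h import *
st(); R=cv2.Rodrigues(np.zeros(3))[0]
from scipy.spatial.transform import Rotation as Q
r=Q.from_euler('xyz',env.state()['ee_rot'],degrees=True).as_matrix(); print(r.round(3)); print(env.state()['qpos'].round())
```

```text
t 28.7 jig [-126.3   12.5   95.7] rot [-177.97  -29.72    5.09] F [0.7  0.38 0.07] w 91.6 0.0
[[ 0.865  0.106  0.49 ]
 [ 0.077 -0.994  0.079]
 [ 0.496 -0.031 -0.868]]
[ -5.   1. 136.  28.  16.  54.]
```

Request:
send_rows([
  {"tx": 0.003, "ty": 0.012, "tz": 0.048, "rx": -0.034, "ry": 0, "rz": 0, "gripper": -1},
  {"tx": 0.003, "ty": 0.012, "tz": 0.048, "rx": -0.034, "ry": 0, "rz": 0, "gripper": -1},
  {"tx": 0, "ty": 0, "tz": 0, "rx": 0, "ry": 0, "rz": 0, "gripper": -1},
])

```text
time_s: 29.08
ee_pos: [479.6, 7.1, 56.2]
ee_rot: [180.0, -29.8, 5.2]
force: [-0.3, -0.8, 1.0]
gripper_width: 91.0
gripper_force: 0.0
```

```bash
cat >> h.py <<'E'
from scipy.spatial.transform import Rotation as Q
def tooldelta(target,rel=None):
    "target jig xyz, level tool tilt (deg, tips forward) and jig-relative yaw -> tool units"
    s=env.state();p=np.load('jig.npy');r=Q.from_euler('xyz',s['ee_rot'],degrees=True)
    d=jw(p,target[:3])[0]-s['ee_pos'];print('shift',(r.inv().apply(d)/500).round(4))
    g=Q.from_euler('xyz',[180,-target[3],np.degrees(p[2])+target[4]],degrees=True);print('turn',(np.degrees((r.inv()*g).as_rotvec())/30).round(4))
E
python3 -c "
from h import *;st();print(env.state()['qpos'].round());tooldelta([-100,0,12,30,0])"
```

```text
t 29.07 jig [-96.4   2.   56.2] rot [179.96 -29.82   5.23] F [-0.39 -0.78  0.99] w 91.0 0.0
[ -4.   8. 137.  40.   7.  42.]
shift [-0.0502  0.0039  0.0731]
turn [-0.0034  0.0058  0.0081]
```

The arm is close to a wrist singularity at this tilt (joint 5 at 7°). Before going on, I'll look at the finger shape.

Run:
```python
from h import *
S=cam('scene'); save(S,'s6.png'); tc=proj(S,env.state()['ee_pos'])[0]
import cv2
s5=cv2.imread('pics/s5.png'); t5=proj(S,(350.7,-6.8,225.5))[0]; s6=cv2.imread('pics/s6.png')
g=lambda f:(255*np.clip(f/200.,0,1)**.5).astype(np.uint8)
def crop(f,c):
    x,y=int(c[0]),int(c[1]); return cv2.resize(g(f[max(0,y-55):max(0,y-55)+85,x-50:x+45]),(390,349),interpolation=cv2.INTER_CUBIC)
print(tc,t5); cv2.imwrite('pics/m6.png',np.hstack([crop(s5,t5),crop(s6,tc)]))
```

```text
[295.23216921 273.48345153] [252.26976167 187.63164879]
```

View pics/m6.png

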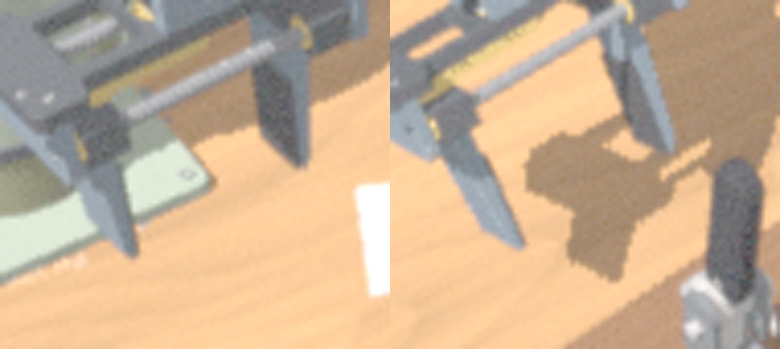

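Run:
```python
import cv2,numpy as np
for n in('top0','t3','t5'):
    f=cv2.imread(f'pics/{n}.png').astype(int)
    print(n,'row220 R',f[220,388:408,2],'\n  row205',f[205,384:408,2],'\n  col370',f[230:254,370,2],'\n  col390 top',f[190:208,390,2])
for n in('scene0','s3','s5','s6'):
    f=cv2.imread(f'pics/{n}.png').astype(int); print(n,'row330',f[330,262:300,2],'\n row322',f[322,258:300,2])
```

```text
top0 row220 R [ 82  82  81  82  83  83  82  82  82  82  83  82  83  92 115 137 146 148
 148 148] 
  row205 [ 87  87  87  87  86  86  87  87  87  87  87  86  86  83  75  75  97 128
 145 148 148 148 148 147] 
  col370 [ 88  89  88  88  86  86  84  84  87  85  84  86  87  88  83  80  83  78
  78 110 142 152 152 149] 
  col390 top [149 144 142 144 146 147 149 141 112  84  81  85  86  88  87  87  85  83]
t3 row220 R [ 97  97  97  98  97  94  88  88  90  90  90  92  92  99 122 146 156 158
 158 158] 
  row205 [ 92  91  91  92  91  91  92  93  92  91  90  89  89  89  89  92 107 138
 155 158 158 157 158 157] 
  col370 [ 90  91  90  90  91  93  94  92  91  91  92  94  94  90  85  89  91  85
  84 118 152 161 163 158] 
  col390 top [158 152 135 108  96  94  96  94  93  92  90  89  89  90  92  92  91  90]
t5 row220 R [ 98  98  97  98  98  97  91  88  87  88  88  88  95 118 144 157 158 158
 158 158] 
  row205 [ 91  92  91  92  92  91  92  94  97  96  93  92  92  92  88  86 117 147
 158 159 158 157 157 157] 
  col370 [ 91  92  90  91  91  93  94  94  88  74  84  91  92  93  86  82  89  84
  85 120 
[... 796 characters left out ...]
0 119]
s5 row330 [205 212 213 214 212 213 209 208 197 164 140 128 125 124 126 128 128 129
 128 125 116 103 120 131 129 126 121 122 114 114 116 114 115 116 117 118
 120 120] 
 row322 [202 202 203 203 200 200 176 130 119 112 118 118 118 122 123 126 121 117
 107 102 113 121 124 122 121 123 124 127 129 128 125 123 124 125 125 126
 130 131 127 126 124 117]
s6 row330 [208 213 213 214 214 213 209 206 195 167 141 128 126 124 125 129 128 130
 129 124 119 105 118 129 129 125 124 119 117 116 115 116 118 117 119 117
 119 116] 
 row322 [205 201 203 198 204 202 174 136 120 116 115 116 120 117 125 122 124 118
 107 103 114 123 125 123 121 120 123 126 128 130 126 124 127 126 125 126
 126 126 128 120 122 119]
```

The photo shows the fingertips about 20 mm higher than the reported TCP projects. That explains why only the upper blanks were touched. I'll level the tool and feel downward over the bare bench.

Request:
send_rows([
  {"tx": -0.02, "ty": 0, "tz": -0.03, "rx": 0, "ry": 0, "rz": 0, "gripper": -1},
  {"tx": 0, "ty": 0, "tz": 0, "rx": 0, "ry": -0.25, "rz": 0, "gripper": -1},
  {"tx": 0, "ty": 0, "tz": 0, "rx": 0, "ry": -0.25, "rz": 0, "gripper": -1},
  {"tx": 0, "ty": 0, "tz": 0, "rx": 0, "ry": -0.25, "rz": 0, "gripper": -1},
  {"tx": 0, "ty": 0, "tz": 0, "rx": 0, "ry": -0.25, "rz": 0, "gripper": -1},
  {"tx": 0, "ty": 0, "tz": 0, "rx": 0, "ry": 0, "rz": 0, "gripper": -1},
])

```text
time_s: 29.88
ee_pos: [467.5, 12.5, 66.7]
ee_rot: [-179.2, -3.7, 5.8]
force: [-0.9, -0.5, -0.4]
gripper_width: 91.0
gripper_force: 0.0
```

```bash
python3 -c "
from h import *;st();print(env.state()['qpos'].round(),env.grasp_offset);tooldelta([-110,-3,4,0,0])"
```

```text
t 29.88 jig [-108.     8.5   66.7] rot [-179.17   -3.74    5.84] F [-0.98 -0.41 -0.42] w 91.0 0.0
[ -1.  14. 116.   2.  46.  82.] 18.8
shift [-0.0126  0.0247  0.1245]
turn [-0.0287 -0.1245  0.0306]
```

Request:
send_rows([
  {"tx": 0, "ty": 0, "tz": 0, "rx": -0.0287, "ry": -0.1245, "rz": 0.0306, "gripper": -1},
  {"tx": 0, "ty": 0, "tz": 0, "rx": 0, "ry": 0, "rz": 0, "gripper": -1},
  {"tx": 0, "ty": 0.02, "tz": 0.06, "rx": 0, "ry": 0, "rz": 0, "gripper": -1},
  {"tx": 0, "ty": 0, "tz": 0.056, "rx": 0, "ry": 0, "rz": 0, "gripper": -1},
  {"tx": 0, "ty": 0, "tz": 0, "rx": 0, "ry": 0, "rz": 0, "gripper": -1},
  {"tx": 0, "ty": 0, "tz": 0, "rx": 0, "ry": 0, "rz": 0, "gripper": -1},
])

```text
time_s: 30.62
ee_pos: [465.1, 3.3, 8.5]
ee_rot: [-179.9, 0.1, 5.0]
force: [0.0, -0.1, -0.1]
gripper_width: 91.2
gripper_force: 0.0
```

```bash
python3 -c "
from h import *;st();tooldelta([-110,-3,-2,0,0])"
```

```text
t 30.62 jig [-111.2   -0.5    8.5] rot [-1.7986e+02  1.3000e-01  4.9600e+00] F [ 0.01 -0.09 -0.11] w 91.2 0.0
shift [0.0024 0.005  0.0209]
turn [-0.0047  0.0045  0.0006]
```

Feeling down slowly.

Request:
send_rows([
  {"tx": 0, "ty": 0, "tz": 0.012, "rx": 0, "ry": 0, "rz": 0, "gripper": -1},
  {"tx": 0, "ty": 0, "tz": 0.008, "rx": 0, "ry": 0, "rz": 0, "gripper": -1},
  {"tx": 0, "ty": 0, "tz": 0, "rx": 0, "ry": 0, "rz": 0, "gripper": -1},
])

```text
time_s: 31.0
ee_pos: [464.9, 3.5, -2.6]
ee_rot: [-179.8, 0.2, 5.0]
force: [0.4, -0.5, -0.3]
gripper_width: 91.2
gripper_force: 0.0
```

Request:
send_rows([
  {"tx": 0, "ty": 0, "tz": 0.004, "rx": 0, "ry": 0, "rz": 0, "gripper": -1},
  {"tx": 0, "ty": 0, "tz": 0.004, "rx": 0, "ry": 0, "rz": 0, "gripper": -1},
  {"tx": 0, "ty": 0, "tz": 0, "rx": 0, "ry": 0, "rz": 0, "gripper": -1},
])

```text
time_s: 31.38
ee_pos: [465.0, 3.5, -6.6]
ee_rot: [-179.8, 0.3, 5.0]
force: [-0.4, 0.2, -0.0]
gripper_width: 91.3
gripper_force: 0.0
```

No bench contact at -6.6, so the reported TCP lies beyond the real fingertips. Going on down.

Request:
send_rows([
  {"tx": 0, "ty": 0, "tz": 0.006, "rx": 0, "ry": 0, "rz": 0, "gripper": -1},
  {"tx": 0, "ty": 0, "tz": 0.004, "rx": 0, "ry": 0, "rz": 0, "gripper": -1},
  {"tx": 0, "ty": 0, "tz": 0, "rx": 0, "ry": 0, "rz": 0, "gripper": -1},
])

```text
time_s: 31.75
ee_pos: [464.9, 3.5, -11.6]
ee_rot: [-179.8, 0.3, 5.0]
force: [-0.2, 0.5, 0.2]
gripper_width: 91.1
gripper_force: 0.0
```

Request:
send_rows([
  {"tx": 0, "ty": 0, "tz": 0.004, "rx": 0, "ry": 0, "rz": 0, "gripper": -1},
  {"tx": 0, "ty": 0, "tz": 0.004, "rx": 0, "ry": 0, "rz": 0, "gripper": -1},
  {"tx": 0, "ty": 0, "tz": 0, "rx": 0, "ry": 0, "rz": 0, "gripper": -1},
])

```text
time_s: 32.12
ee_pos: [464.9, 3.5, -15.6]
ee_rot: [-179.8, 0.3, 5.0]
force: [-0.8, -0.3, 0.3]
gripper_width: 91.1
gripper_force: 0.0
```

Still free, with the real tips roughly 5–9 mm up, clear below the lowest blank. I push from here.

Request:
send_rows([
  {"tx": 0.02, "ty": 0, "tz": 0, "rx": 0, "ry": 0, "rz": 0, "gripper": -1},
  {"tx": 0.02, "ty": 0, "tz": 0, "rx": 0, "ry": 0, "rz": 0, "gripper": -1},
  {"tx": 0.01, "ty": 0, "tz": 0, "rx": 0, "ry": 0, "rz": 0, "gripper": -1},
  {"tx": 0.01, "ty": 0, "tz": 0, "rx": 0, "ry": 0, "rz": 0, "gripper": -1},
  {"tx": 0.008, "ty": 0, "tz": 0, "rx": 0, "ry": 0, "rz": 0, "gripper": -1},
  {"tx": 0.006, "ty": 0, "tz": 0, "rx": 0, "ry": 0, "rz": 0, "gripper": -1},
  {"tx": 0.006, "ty": 0, "tz": 0, "rx": 0, "ry": 0, "rz": 0, "gripper": -1},
  {"tx": 0.005, "ty": 0, "tz": 0, "rx": 0, "ry": 0, "rz": 0, "gripper": -1},
  {"tx": 0.004, "ty": 0, "tz": 0, "rx": 0, "ry": 0, "rz": 0, "gripper": -1},
  {"tx": 0, "ty": 0, "tz": 0, "rx": 0, "ry": 0, "rz": 0, "gripper": -1},
])

```text
time_s: 33.38
ee_pos: [502.1, 7.2, -16.5]
ee_rot: [-179.8, 1.1, 5.0]
force: [-11.3, -0.7, 7.2]
gripper_width: 91.3
gripper_force: 5.5
```

```bash
python3 -c "
from h import *;st()"
```

```text
t 33.38 jig [-74.    0.2 -16.5] rot [-179.79    1.07    4.99] F [-11.32   0.31   7.18] w 91.3 5.5
```

Request:
send_rows([
  {"tx": 0.004, "ty": 0, "tz": 0, "rx": 0, "ry": 0, "rz": 0, "gripper": -1},
  {"tx": 0.004, "ty": 0, "tz": 0, "rx": 0, "ry": 0, "rz": 0, "gripper": -1},
  {"tx": 0, "ty": 0, "tz": 0, "rx": 0, "ry": 0, "rz": 0, "gripper": -1},
])

```text
time_s: 33.75
ee_pos: [507.0, 7.6, -16.3]
ee_rot: [-179.8, 1.0, 5.0]
force: [-10.6, 0.0, 9.4]
gripper_width: 91.2
gripper_force: 5.6
```

```bash
python3 -c "
from h import *
st(); f=cam('scene')['frame'].astype(int);print(f[330,262:300,0],f[322,258:300,0]);print(cam('scene')['frame'][345:362,285:306,0])"
```

```text
t 33.75 jig [-69.1   0.2 -16.3] rot [-179.79    0.98    4.99] F [-10.6    0.94   9.42] w 91.2 5.6
[213 215 216 216 218 214 215 211 206 202 169 132 124 123 124 123 128 128
 128 126 121 114 104 120 127 125 123 117 120 116 115 115 119 120 125 122
 125 121] [208 207 205 206 205 206 209 208 209 207 204 197 157 143 130 125 122 120
 112 109 115 126 128 124 125 124 127 128 130 127 125 124 127 128 131 129
 132 131 129 125 120 120]
[[157 123 122 123 124 124 121 122 122 118 116 107 106 120 124 121 124 121
  124 119 120]
 [198 143 123 124 125 122 121 122 119 118 121 119 110 108 127 119 115 119
  118 119 108]
 [214 189 130 122 121 121 119 121 122 119 119 122 120 114 119 113  91 116
  119 112  77]
 [216 209 164 141 125 118 121 119 119 121 121 121 123 119 114 108 107 115
  114  85  62]
 [213 211 201 169 141 125 119 121 121 124 125 124 122 121 119 103  99 101
   95  82  65]
 [210 214 215 210 170 144 120 120 122 120 124 121 123 122 122 117 101  89
   65  63  73]
 [215 216 219 221 215 175 133 123 125 124 123 119 121 122 121 121 115  99
   67  80  96]
 [220 220 221 221 219 212 158 122 118 122 119 123 123 121 120 118 116  89
   84  96  98]
 [222 221 220 218 218 214 200 136  94 118 122 124 121 121 119 109  84  81
   96  99  97]
 [219 219 218 215 215 211 199 175 128 121 122 121 120 117 114  90  89  97
   99  99 106]
 [217 217 214 210 209 206 208 199 167 134 124 117 115 117 148 137 132 105
   99 107 146]
 [215 213 207 205 207 208 212 213 210 169 138 120 123 164 206 208 201 143
  105 124 200]
 [209 206 205 207 211 213 215 218 217 207 167 148 181 205 215 213 214 202
  148 148 204]
 [206 208 209 213 214 216 218 217 216 216 212 208 213 215 213 214 214 213
  206 206 208]
 [207 211 211 215 217 217 215 215 215 214 216 215 214 214 214 213 209 213
  206 207 205]
 [212 215 215 217 216 215 215 214 214 213 215 213 214 215 214 211 209 206
  206 206 204]
 [215 217 214 214 215 214 214 216 213 214 212 213 213 212 209 207 206 204
  204 203 197]]
```

The bottom blank moves now. I carry on to the fence.

Request:
send_rows([
  {"tx": 0.004, "ty": 0, "tz": 0, "rx": 0, "ry": 0, "rz": 0, "gripper": -1},
  {"tx": 0.004, "ty": 0, "tz": 0, "rx": 0, "ry": 0, "rz": 0, "gripper": -1},
  {"tx": 0.004, "ty": 0, "tz": 0, "rx": 0, "ry": 0, "rz": 0, "gripper": -1},
  {"tx": 0, "ty": 0, "tz": 0, "rx": 0, "ry": 0, "rz": 0, "gripper": -1},
])

```text
time_s: 34.35
ee_pos: [507.3, 7.7, -16.7]
ee_rot: [-179.8, 1.6, 5.0]
force: [-20.4, -3.6, 16.8]
gripper_width: 91.2
gripper_force: 10.7
```

```bash
python3 -c "
from h import *
st()"
```

```text
t 34.35 jig [-68.7   0.3 -16.7] rot [-179.77    1.62    5.01] F [-20.6   -1.81  16.83] w 91.2 10.7
```

Request:
send_rows([
  {"tx": -0.036, "ty": 0, "tz": 0, "rx": 0, "ry": 0, "rz": 0, "gripper": -1},
  {"tx": -0.036, "ty": 0, "tz": 0, "rx": 0, "ry": 0, "rz": 0, "gripper": -1},
  {"tx": 0, "ty": 0, "tz": -0.1, "rx": 0, "ry": 0, "rz": 0, "gripper": -1},
  {"tx": 0, "ty": 0.108, "tz": -0.06, "rx": 0, "ry": 0, "rz": 0, "gripper": -0.1},
  {"tx": 0, "ty": 0.108, "tz": 0, "rx": 0, "ry": 0, "rz": 0, "gripper": -0.1},
  {"tx": 0, "ty": 0.112, "tz": 0, "rx": 0, "ry": 0, "rz": 0, "gripper": -0.1},
  {"tx": 0.0615, "ty": 0, "tz": 0, "rx": 0, "ry": 0, "rz": 0, "gripper": -0.1},
  {"tx": 0.0615, "ty": 0, "tz": 0, "rx": 0, "ry": 0, "rz": 0, "gripper": -0.1},
  {"tx": 0.0615, "ty": 0, "tz": 0, "rx": 0, "ry": 0, "rz": 0, "gripper": -0.1},
])

```text
time_s: 35.48
ee_pos: [591.0, -150.8, 63.5]
ee_rot: [-179.8, 0.2, 4.9]
force: [0.5, -1.0, 0.2]
gripper_width: 50.1
gripper_force: 0.0
```

Request:
send_rows([
  {"tx": 0, "ty": 0, "tz": 0, "rx": 0, "ry": 0, "rz": -0.3333, "gripper": -0.1},
  {"tx": 0, "ty": 0, "tz": 0, "rx": 0, "ry": 0, "rz": -0.3333, "gripper": -0.1},
  {"tx": 0, "ty": 0, "tz": 0, "rx": 0, "ry": 0, "rz": -0.3333, "gripper": -0.1},
  {"tx": 0, "ty": 0, "tz": 0, "rx": 0, "ry": 0, "rz": -0.3333, "gripper": -0.1},
  {"tx": 0, "ty": 0, "tz": 0, "rx": 0, "ry": 0, "rz": -0.3333, "gripper": -0.1},
  {"tx": 0, "ty": 0, "tz": 0, "rx": 0, "ry": 0, "rz": -0.3333, "gripper": -0.1},
  {"tx": 0, "ty": 0, "tz": 0, "rx": 0, "ry": 0, "rz": -0.3333, "gripper": -0.1},
  {"tx": 0, "ty": 0, "tz": 0, "rx": 0, "ry": 0, "rz": -0.3333, "gripper": -0.1},
  {"tx": 0, "ty": 0, "tz": 0, "rx": 0, "ry": 0, "rz": -0.3333, "gripper": -0.1},
  {"tx": 0, "ty": 0, "tz": 0.08, "rx": 0, "ry": 0, "rz": 0, "gripper": -0.1},
  {"tx": 0, "ty": 0, "tz": 0.08, "rx": 0, "ry": 0, "rz": 0, "gripper": -0.1},
  {"tx": 0, "ty": 0, "tz": 0, "rx": 0, "ry": 0, "rz": 0, "gripper": -0.1},
])

```text
time_s: 36.98
ee_pos: [587.0, -149.5, -19.2]
ee_rot: [-179.4, -0.3, 95.0]
force: [-0.9, 0.1, 0.5]
gripper_width: 50.2
gripper_force: 0.0
```

```bash
python3 -c "
from h import *
st();tooldelta([0,-160,-15,0,90])"
```

```text
t 36.98 jig [  -2.9 -163.3  -19.2] rot [-179.39   -0.3    94.96] F [-0.85  0.19  0.48] w 50.2 0.0
shift [ 0.0066  0.0057 -0.0084]
turn [-0.0204 -0.0101  0.0006]
```

Request:
send_rows([
  {"tx": 0, "ty": 0.005, "tz": -0.006, "rx": -0.01, "ry": -0.01, "rz": 0, "gripper": -0.1},
  {"tx": 0.03, "ty": 0, "tz": 0, "rx": 0, "ry": 0, "rz": 0, "gripper": -0.1},
  {"tx": 0.02, "ty": 0, "tz": 0, "rx": 0, "ry": 0, "rz": 0, "gripper": -0.1},
  {"tx": 0.01, "ty": 0, "tz": 0, "rx": 0, "ry": 0, "rz": 0, "gripper": -0.1},
  {"tx": 0.01, "ty": 0, "tz": 0, "rx": 0, "ry": 0, "rz": 0, "gripper": -0.1},
  {"tx": 0.01, "ty": 0, "tz": 0, "rx": 0, "ry": 0, "rz": 0, "gripper": -0.1},
  {"tx": 0.006, "ty": 0, "tz": 0, "rx": 0, "ry": 0, "rz": 0, "gripper": -0.1},
  {"tx": 0.006, "ty": 0, "tz": 0, "rx": 0, "ry": 0, "rz": 0, "gripper": -0.1},
  {"tx": 0.006, "ty": 0, "tz": 0, "rx": 0, "ry": 0, "rz": 0, "gripper": -0.1},
  {"tx": 0.005, "ty": 0, "tz": 0, "rx": 0, "ry": 0, "rz": 0, "gripper": -0.1},
  {"tx": 0, "ty": 0, "tz": 0, "rx": 0, "ry": 0, "rz": 0, "gripper": -0.1},
])

```text
time_s: 38.35
ee_pos: [588.1, -99.6, -13.2]
ee_rot: [179.9, 0.2, 95.0]
force: [-0.4, -3.9, 2.2]
gripper_width: 50.4
gripper_force: 2.3
```

Request:
send_rows([
  {"tx": 0.004, "ty": 0, "tz": 0, "rx": 0, "ry": 0, "rz": 0, "gripper": -0.1},
  {"tx": 0.004, "ty": 0, "tz": 0, "rx": 0, "ry": 0, "rz": 0, "gripper": -0.1},
  {"tx": 0.004, "ty": 0, "tz": 0, "rx": 0, "ry": 0, "rz": 0, "gripper": -0.1},
  {"tx": 0, "ty": 0, "tz": 0, "rx": 0, "ry": 0, "rz": 0, "gripper": -0.1},
])

```text
time_s: 38.85
ee_pos: [588.0, -97.6, -13.1]
ee_rot: [179.9, 0.6, 95.1]
force: [-0.1, -17.9, 0.5]
gripper_width: 50.4
gripper_force: 8.8
```

```bash
python3 -c "
from h import *
st()"
```

```text
t 38.85 jig [   2.5 -111.7  -13.1] rot [179.85   0.59  95.14] F [ -1.62 -17.87   0.5 ] w 50.4 8.8
```

Request:
send_rows([
  {"tx": -0.06, "ty": 0, "tz": 0, "rx": 0, "ry": 0, "rz": 0, "gripper": -0.1},
  {"tx": -0.06, "ty": 0, "tz": 0, "rx": 0, "ry": 0, "rz": 0, "gripper": -0.1},
  {"tx": 0, "ty": 0, "tz": -0.1, "rx": 0, "ry": 0, "rz": 0.2, "gripper": -0.1},
  {"tx": 0, "ty": 0, "tz": -0.08, "rx": 0, "ry": 0, "rz": 0.3333, "gripper": -1},
  {"tx": 0, "ty": 0, "tz": 0, "rx": 0, "ry": 0, "rz": 0.3333, "gripper": -1},
  {"tx": 0, "ty": 0, "tz": 0, "rx": 0, "ry": 0, "rz": 0.3333, "gripper": -1},
  {"tx": 0, "ty": 0, "tz": 0, "rx": 0, "ry": 0, "rz": 0.3333, "gripper": -1},
  {"tx": 0, "ty": 0, "tz": 0, "rx": 0, "ry": 0, "rz": 0.3333, "gripper": -1},
  {"tx": 0, "ty": 0, "tz": 0, "rx": 0, "ry": 0, "rz": 0.3333, "gripper": -1},
  {"tx": 0, "ty": 0, "tz": 0, "rx": 0, "ry": 0, "rz": 0.3333, "gripper": -1},
  {"tx": 0, "ty": 0, "tz": 0, "rx": 0, "ry": 0, "rz": 0.3333, "gripper": -1},
  {"tx": 0, "ty": 0, "tz": 0, "rx": 0, "ry": 0, "rz": 0.1333, "gripper": -1},
])

```text
time_s: 40.35
ee_pos: [591.9, -151.5, 76.3]
ee_rot: [180.0, -0.0, 4.8]
force: [-0.8, 0.3, -0.1]
gripper_width: 91.3
gripper_force: 0.0
```

Request:
send_rows([
  {"tx": -0.055, "ty": 0, "tz": 0, "rx": 0, "ry": 0, "rz": 0.3333, "gripper": -1},
  {"tx": -0.055, "ty": 0, "tz": 0, "rx": 0, "ry": 0, "rz": -0.3333, "gripper": -1},
  {"tx": -0.055, "ty": 0, "tz": 0, "rx": 0, "ry": 0, "rz": 0, "gripper": -1},
  {"tx": -0.055, "ty": 0, "tz": 0, "rx": 0, "ry": 0, "rz": 0, "gripper": -1},
  {"tx": 0, "ty": -0.11, "tz": 0, "rx": 0, "ry": 0, "rz": 0, "gripper": -1},
  {"tx": 0, "ty": -0.11, "tz": 0, "rx": 0, "ry": 0, "rz": 0, "gripper": -1},
  {"tx": 0, "ty": -0.11, "tz": 0, "rx": 0, "ry": 0, "rz": 0, "gripper": -1},
  {"tx": 0, "ty": 0, "tz": 0, "rx": 0, "ry": 0, "rz": 0, "gripper": -1},
])

```text
time_s: 41.35
ee_pos: [467.3, 10.7, 76.0]
ee_rot: [180.0, -0.0, 5.2]
force: [0.5, -0.7, 0.1]
gripper_width: 91.4
gripper_force: 0.0
```

```bash
python3 -c "
from h import *
st();tooldelta([-110,0,-15,0,0])"
```

```text
t 41.35 jig [-108.4    6.7   76. ] rot [ 1.7996e+02 -1.0000e-02  5.2300e+00] F [ 0.4  -0.76  0.06] w 91.4 0.0
shift [-0.0034  0.0132  0.182 ]
turn [ 0.0014 -0.0003  0.0095]
```

Request:
send_rows([
  {"tx": 0, "ty": 0.012, "tz": 0.1, "rx": 0, "ry": 0, "rz": 0.009, "gripper": -1},
  {"tx": 0, "ty": 0, "tz": 0.08, "rx": 0, "ry": 0, "rz": 0, "gripper": -1},
  {"tx": 0.03, "ty": 0, "tz": 0, "rx": 0, "ry": 0, "rz": 0, "gripper": -1},
  {"tx": 0.02, "ty": 0, "tz": 0, "rx": 0, "ry": 0, "rz": 0, "gripper": -1},
  {"tx": 0.01, "ty": 0, "tz": 0, "rx": 0, "ry": 0, "rz": 0, "gripper": -1},
  {"tx": 0.01, "ty": 0, "tz": 0, "rx": 0, "ry": 0, "rz": 0, "gripper": -1},
  {"tx": 0.006, "ty": 0, "tz": 0, "rx": 0, "ry": 0, "rz": 0, "gripper": -1},
  {"tx": 0.005, "ty": 0, "tz": 0, "rx": 0, "ry": 0, "rz": 0, "gripper": -1},
  {"tx": 0.004, "ty": 0, "tz": 0, "rx": 0, "ry": 0, "rz": 0, "gripper": -1},
  {"tx": 0.004, "ty": 0, "tz": 0, "rx": 0, "ry": 0, "rz": 0, "gripper": -1},
  {"tx": 0.004, "ty": 0, "tz": 0, "rx": 0, "ry": 0, "rz": 0, "gripper": -1},
  {"tx": 0, "ty": 0, "tz": 0, "rx": 0, "ry": 0, "rz": 0, "gripper": -1},
])

```text
time_s: 42.85
ee_pos: [508.3, 4.5, -14.5]
ee_rot: [179.9, 0.7, 4.8]
force: [-12.1, -2.2, 10.2]
gripper_width: 91.2
gripper_force: 6.4
```

```bash
python3 -c "
from h import *
st()"
```

```text
t 42.85 jig [-68.1  -3.  -14.5] rot [179.88   0.73   4.78] F [-12.26  -1.17  10.19] w 91.2 6.4
```

Request:
send_rows([
  {"tx": 0.004, "ty": 0, "tz": 0, "rx": 0, "ry": 0, "rz": 0, "gripper": -1},
  {"tx": 0.004, "ty": 0, "tz": 0, "rx": 0, "ry": 0, "rz": 0, "gripper": -1},
  {"tx": 0, "ty": 0, "tz": 0, "rx": 0, "ry": 0, "rz": 0, "gripper": -1},
  {"tx": -0.07, "ty": 0, "tz": 0, "rx": 0, "ry": 0, "rz": 0, "gripper": -1},
  {"tx": -0.06, "ty": 0, "tz": -0.1, "rx": 0, "ry": 0, "rz": 0, "gripper": -1},
  {"tx": -0.06, "ty": 0, "tz": -0.1, "rx": 0, "ry": 0, "rz": 0, "gripper": -1},
  {"tx": -0.07, "ty": 0, "tz": -0.1, "rx": 0, "ry": 0, "rz": 0, "gripper": -1},
  {"tx": -0.06, "ty": 0, "tz": -0.1, "rx": 0, "ry": 0, "rz": 0, "gripper": -1},
  {"tx": 0, "ty": 0, "tz": -0.08, "rx": 0, "ry": 0, "rz": 0, "gripper": -1},
])

```text
time_s: 43.98
ee_pos: [357.9, -7.3, 228.1]
ee_rot: [179.8, -0.2, 4.7]
force: [1.3, 0.1, 0.3]
gripper_width: 91.2
gripper_force: 0.0
```

Run:
```python
from h import *
st(); T=cam('top');S=cam('scene'); save(T,'t7.png');save(S,'s7.png'); p=np.load('jig.npy')
def prof(d,a,b,n=25):  # red channel along jig segment
    q=proj(d,jw(p,np.linspace(a,b,n))).astype(np.float32); return cv2.remap(d['frame'][:,:,0],q[None,:,0],q[None,:,1],cv2.INTER_LINEAR)[0]
print('right edge y=-83..-107 step1')
for x in(-40,-20,0,20,40): print(x,prof(T,(x,-83,38),(x,-107,38)),'S',prof(S,(x,-83,38),(x,-107,38)))
print('front edge x=-38..-62')
for y in(-80,-50,-20,20,50,80): print(y,prof(T,(-38,y,38),(-62,y,38)))
```

```text
t 43.98 jig [-218.9   -1.8  228.1] rot [179.84  -0.22   4.67] F [ 1.31 -0.03  0.26] w 91.2 0.0
right edge y=-83..-107 step1
-40 [ 91  91  91  90  90  91  91  94  96 106 116 128 141 149 154 158 158 159
 159 160 159 159 158 158 158] S [116 117 118 117 117 117 116 115 116 115 115 115 113 115 132 152 177 195
 205 208 209 209 208 207 208]
-20 [ 98  98  97  97  97  97  98 101 105 115 125 136 146 152 157 159 160 161
 161 161 160 160 160 160 160] S [128 126 125 127 127 126 127 126 126 124 123 124 118 116 123 147 174 197
 210 215 215 216 217 215 214]
0 [ 91  91  91  92  92  91  94  97 104 113 123 137 148 154 159 161 163 163
 162 162 163 163 163 164 164] S [115 115 116 118 117 116 117 117 117 117 117 114 111 112 125 145 170 192
 205 208 207 207 208 207 207]
20 [ 90  90  90  90  90  91  93  96 105 115 127 141 150 157 160 161 161 161
 162 161 161 161 161 160 160] S [121 121 121 120 120 121 121 121 122 125 124 114 106 105 118 137 160 180
 191 195 197 198 198 197 197]
40 [ 93  92  92  92  92  93  93  96 103 111 126 139 148 156 159 161 162 162
 162 162 162 162 162 162 162] S [121 121 121 122 122 121 123 123 123 124 123 111 104 108 127 150 181 203
 213 215 216 215 215 215 215]
front edge x=-38..-62
-80 [ 89  90  91  91  92  91  91  87  83  79  74  78  87  99 117 134 145 155
 157 159 160 161 161 162 162]
-50 [ 89  90  91  92  93  92  91  88  85  79  73  69  69  70  75  80  97 116
 131 147 156 159 161 159 157]
-20 [ 90  91  92  92  93  92  92  89  84  79  74  70  74  79  93 108 124 141
 152 156 159 157 156 156 156]
20 [ 90  91  91  92  93  92  92  89  86  81  74  69  63  63  69  77  94 111
 126 141 148 153 157 159 160]
50 [ 91  91  91  92  92  92  91  88  85  81  75  71  68  68  82  96 114 131
 143 150 156 158 160 161 162]
80 [ 90  91  92  93  94  93  92  90  86  81  76  71  73  74  90 107 125 142
 153 156 159 159 158 161 163]
```

The profiles show straight, uniform edges: the right edge at y ≈ -94 and the front edge at x ≈ -49, with nothing protruding. All blanks are flush, so I go to the lever.

Request:
send_rows([
  {"tx": 0.08, "ty": -0.001, "tz": 0.02, "rx": 0, "ry": 0, "rz": -0.009, "gripper": -1},
  {"tx": 0.08, "ty": -0.001, "tz": 0.024, "rx": 0, "ry": 0, "rz": 0, "gripper": -1},
  {"tx": 0.08, "ty": -0.001, "tz": 0.024, "rx": 0, "ry": 0, "rz": 0, "gripper": -1},
  {"tx": 0.08, "ty": -0.001, "tz": 0.024, "rx": 0, "ry": 0, "rz": 0, "gripper": -1},
  {"tx": 0.08, "ty": 0, "tz": 0.024, "rx": 0, "ry": 0, "rz": 0, "gripper": -1},
  {"tx": 0.07, "ty": 0, "tz": 0, "rx": 0, "ry": 0, "rz": 0, "gripper": -1},
  {"tx": 0, "ty": 0, "tz": 0, "rx": 0, "ry": 0, "rz": 0, "gripper": -1},
  {"tx": 0, "ty": 0, "tz": 0, "rx": 0, "ry": 0, "rz": 0, "gripper": -1},
])

```text
time_s: 45.08
ee_pos: [592.6, 14.8, 167.2]
ee_rot: [179.9, 0.1, 5.0]
force: [-0.6, -0.5, -0.1]
gripper_width: 91.3
gripper_force: 0.0
```

```bash
python3 -c "
from h import *
st();tooldelta([20,0,170,0,0])"
```

```text
t 45.08 jig [ 1.680e+01 -1.000e-01  1.672e+02] rot [1.7987e+02 6.0000e-02 4.9700e+00] F [-0.68 -0.47 -0.1 ] w 91.3 0.0
shift [ 0.0064 -0.0001 -0.0056]
turn [0.0042 0.0021 0.0007]
```

Closing on the lever with a moderate grip.

Request:
send_rows([
  {"tx": 0.004, "ty": 0, "tz": 0, "rx": 0, "ry": 0, "rz": 0, "gripper": 0.4},
  {"tx": 0, "ty": 0, "tz": 0, "rx": 0, "ry": 0, "rz": 0, "gripper": 1},
  {"tx": 0, "ty": 0, "tz": 0, "rx": 0, "ry": 0, "rz": 0, "gripper": 1},
  {"tx": 0, "ty": 0, "tz": 0, "rx": 0, "ry": 0, "rz": 0, "gripper": 1},
  {"tx": 0, "ty": 0, "tz": 0, "rx": 0, "ry": 0, "rz": 0, "gripper": 1},
  {"tx": 0, "ty": 0, "tz": 0, "rx": 0, "ry": 0, "rz": 0, "gripper": 1},
], grip_force=12)

```text
time_s: 45.82
ee_pos: [595.5, 14.9, 168.3]
ee_rot: [179.9, -0.1, 5.0]
force: [-0.3, -0.2, -0.0]
gripper_width: 34.5
gripper_force: 0.0
```

```bash
python3 -c "
from h import *
st()"
```

```text
t 45.83 jig [ 19.7  -0.2 168.3] rot [ 1.7986e+02 -7.0000e-02  4.9700e+00] F [-0.33 -0.21 -0.03] w 34.5 0.0
```

Request:
send_rows([
  {"tx": 0, "ty": 0, "tz": 0, "rx": 0, "ry": 0, "rz": 0, "gripper": 1},
  {"tx": 0, "ty": 0, "tz": 0, "rx": 0, "ry": 0, "rz": 0, "gripper": 1},
  {"tx": 0, "ty": 0, "tz": 0, "rx": 0, "ry": 0, "rz": 0, "gripper": 1},
  {"tx": 0, "ty": 0, "tz": 0, "rx": 0, "ry": 0, "rz": 0, "gripper": 1},
])

```text
time_s: 46.32
ee_pos: [595.4, 16.2, 168.3]
ee_rot: [180.0, -0.1, 5.0]
force: [-0.5, 4.9, -0.2]
gripper_width: 13.9
gripper_force: 12.0
```

```bash
python3 -c "
from h import *
st()"
```

```text
t 46.33 jig [ 19.8   1.1 168.3] rot [ 1.7998e+02 -7.0000e-02  4.9800e+00] F [-0.1   4.96 -0.17] w 13.9 12.0
```

Request:
send_rows([
  {"tx": 0, "ty": -0.003, "tz": 0, "rx": 0, "ry": 0, "rz": 0, "gripper": 1},
  {"tx": -0.0216, "ty": 0, "tz": -0.0005, "rx": 0, "ry": 0, "rz": 0, "gripper": 1},
  {"tx": -0.0215, "ty": 0, "tz": 0.0018, "rx": 0, "ry": 0, "rz": 0, "gripper": 1},
  {"tx": -0.0212, "ty": 0, "tz": 0.0042, "rx": 0, "ry": 0, "rz": 0, "gripper": 1},
  {"tx": -0.0206, "ty": 0, "tz": 0.0065, "rx": 0, "ry": 0, "rz": 0, "gripper": 1},
  {"tx": -0.0197, "ty": 0, "tz": 0.0087, "rx": 0, "ry": 0, "rz": 0, "gripper": 1},
  {"tx": -0.0187, "ty": 0, "tz": 0.0108, "rx": 0, "ry": 0, "rz": 0, "gripper": 1},
  {"tx": -0.0174, "ty": 0, "tz": 0.0128, "rx": 0, "ry": 0, "rz": 0, "gripper": 1},
])

```text
time_s: 47.32
ee_pos: [524.3, 9.8, 146.6]
ee_rot: [179.8, -0.1, 5.0]
force: [0.2, -0.0, 5.8]
gripper_width: 14.4
gripper_force: 12.0
```

```bash
python3 -c "
from h import *
st()"
```

```text
t 47.33 jig [-51.6   0.8 146.6] rot [ 1.7981e+02 -7.0000e-02  4.9800e+00] F [ 0.22 -0.06  5.77] w 14.4 12.0
```

Request:
send_rows([
  {"tx": -0.0158, "ty": 0, "tz": 0.0146, "rx": 0, "ry": 0, "rz": 0, "gripper": 1},
  {"tx": -0.0142, "ty": 0, "tz": 0.0163, "rx": 0, "ry": 0, "rz": 0, "gripper": 1},
  {"tx": -0.0123, "ty": 0, "tz": 0.0177, "rx": 0, "ry": 0, "rz": 0, "gripper": 1},
  {"tx": -0.0103, "ty": 0, "tz": 0.019, "rx": 0, "ry": 0, "rz": 0, "gripper": 1},
  {"tx": -0.0081, "ty": 0, "tz": 0.02, "rx": 0, "ry": 0, "rz": 0, "gripper": 1},
  {"tx": -0.0059, "ty": 0, "tz": 0.0207, "rx": 0, "ry": 0, "rz": 0, "gripper": 1},
  {"tx": -0.0036, "ty": 0, "tz": 0.0213, "rx": 0, "ry": 0, "rz": 0, "gripper": 1},
  {"tx": 0, "ty": 0, "tz": 0, "rx": 0, "ry": 0, "rz": 0, "gripper": 1},
])

```text
time_s: 48.32
ee_pos: [486.0, 6.3, 79.9]
ee_rot: [179.8, 0.4, 5.0]
force: [-4.4, -1.5, 1.1]
gripper_width: 14.0
gripper_force: 12.0
```

Run:
```python
from h import *
st(); S=cam('scene'); T=cam('top'); save(S,'s8.png'); p=np.load('jig.npy')
# is the lever visible? dark pixels near predicted lever line for several angles
for th in(1.25,1.35,1.45,1.55,1.65,1.75):
    P=jw(p,[(12-r*np.sin(th),-7,112+r*np.cos(th)) for r in(30,45,60,75,118,121)]); 
    print(th,[int(S['frame'][int(v+.5),int(u+.5)].sum()) for u,v in proj(S,P)],proj(S,P[[0,-1]]).round(1).tolist())
```

```text
t 48.33 jig [-90.1   0.6  79.9] rot [179.81   0.44   5.02] F [-4.47 -1.11  1.12] w 14.0 12.0
1.25 [271, 112, 113, 81, 281, 160] [[314.0, 282.8], [287.7, 248.0]]
1.35 [271, 183, 121, 155, 358, 253] [[313.8, 283.3], [287.1, 250.5]]
1.45 [278, 294, 289, 364, 305, 368] [[313.7, 284.0], [286.9, 253.3]]
1.55 [297, 388, 384, 382, 165, 174] [[313.6, 284.7], [287.0, 256.5]]
1.65 [388, 411, 405, 377, 175, 169] [[313.7, 285.6], [287.4, 260.0]]
1.75 [388, 432, 405, 408, 245, 342] [[313.8, 286.5], [288.2, 263.8]]
```

Run:
```python
from h import *
S=cam('scene'); p=np.load('jig.npy'); f=S['frame'].astype(int).sum(2).astype(np.float32)
for th in(1.1,1.2,1.3,1.4,1.5,1.57):
  row=[]
  for r in(40,50,60,70):
    o=np.arange(-4,30,1.5) # offset toward underside, expect edge at 12
    P=jw(p,[(12-r*np.sin(th)+k*np.cos(th),-7,112+r*np.cos(th)-k*-(-np.sin(th))) for k in o])
    q=proj(S,P).astype(np.float32); v=cv2.remap(f,q[None,:,0],q[None,:,1],1)[0]; i=np.where(v>200)[0]; row.append(float(o[i[0]]) if len(i) else None)
  print(th,row)
q=proj(S,jw(p,[(-30,-7,112)]))[0].astype(int); print(q); print((f[q[1]-14:q[1]+10,q[0]-8:q[0]+9]).astype(int))
```

```text
1.1 [12.5, 17.0, 23.0, 26.0]
1.2 [9.5, 12.5, 14.0, 15.5]
1.3 [3.5, 6.5, 6.5, 8.0]
1.4 [0.5, 0.5, 0.5, 0.5]
1.5 [-4.0, -4.0, -4.0, -4.0]
1.57 [-4.0, -4.0, -4.0, -4.0]
[310 281]
[[ 72 101 104 151 151 132 133 126 132 150 184 189 178 201 195 192 198]
 [101  70 112 139 150 141 138 145 135 141 154 186 187 190 182 196 201]
 [153  85 125 132 139 157 151 145 125 128 138 159 182 199 194 211 197]
 [240 109 119 112 125 156 147 147 140 138 129 138 155 174 181 192 194]
 [357 196 105 118 111 128 156 138 152 122 139 132 138 144 197 197 194]
 [377 306 181 130 111 124 136 143 130 137 140 138 128 135 166 192 182]
 [378 368 296 178 137 123 129 137 141 139 142 138 130 137 142 184 197]
 [399 398 379 297 186 117 113 134 148 142 142 136 142 138 137 133 178]
 [405 410 408 384 289 165 134 116 131 145 135 133 136 138 131 145 143]
 [407 411 413 410 391 248 129 115 124 136 144 144 137 130 137 113 146]
 [412 411 416 408 406 334 191 117 124 126 115 150 147 131 145 130 141]
 [424 409 412 410 412 383 291 180 130 121 122 138 147 129 141 134 128]
 [418 413 410 405 400 404 379 292 184 127 111 124 136 131 132 119 135]
 [409 410 411 400 406 408 400 379 285 179 131 122 127 146 141 130 139]
 [408 414 411 411 410 406 404 415 397 302 171 116 141 139 136 135 137]
 [411 406 408 408 409 412 421 423 423 409 241 145 210 167 142 142 149]
 [416 410 406 411 420 417 424 432 425 412 340 220 256 284 146 138 150]
 [407 414 417 429 430 432 428 424 414 408 400 307 255 300 171 191 297]
 [411 423 431 427 432 427 422 420 412 417 414 397 293 207 187 365 536]
 [425 426 430 423 420 417 420 406 415 417 403 397 379 299 286 530 618]
 [433 421 427 409 419 416 416 417 412 409 407 423 415 386 323 497 564]
 [421 412 424 423 418 414 414 399 406 413 417 431 403 324 282 343 403]
 [417 410 412 411 411 404 403 401 412 419 415 399 336 271 253 259 295]
 [409 417 406 406 410 415 415 423 416 412 332 281 269 255 259 255 276]]
```

Request:
send_rows([
  {"tx": 0, "ty": 0, "tz": 0.01, "rx": 0, "ry": 0, "rz": 0, "gripper": 1},
  {"tx": 0, "ty": 0, "tz": 0.01, "rx": 0, "ry": 0, "rz": 0, "gripper": 1},
  {"tx": 0, "ty": 0, "tz": 0.008, "rx": 0, "ry": 0, "rz": 0, "gripper": 1},
  {"tx": 0, "ty": 0, "tz": 0, "rx": 0, "ry": 0, "rz": 0, "gripper": 1},
  {"tx": 0, "ty": 0, "tz": 0, "rx": 0, "ry": 0, "rz": 0, "gripper": 1},
])

```text
time_s: 49.1
ee_pos: [485.6, 6.2, 66.2]
ee_rot: [179.8, 0.5, 5.0]
force: [-7.8, -2.4, 3.2]
gripper_width: 14.0
gripper_force: 12.0
```

```bash
cat > ang.py <<'E'
from h import *
st(); S=cam('scene'); p=np.load('jig.npy'); f=S['frame'].astype(int).sum(2).astype(np.float32)
# lower -y edge of the black lever: sub-pixel crossing along vertical image columns, line fit, compare with projected direction
th0=1.5; A=proj(S,jw(p,[(12-r*np.sin(th0),-7,112+r*np.cos(th0)) for r in(38,72)])); lo,hi=sorted(A[:,0])
us,vs=[],[]
for u in range(int(lo),int(hi)+1):
    c=int(np.interp(u,*(A[np.argsort(A[:,0])].T))); col=f[c-22:c+22,u]; d=np.where(col<170)[0]
    if len(d):
        i=d[-1]; us.append(u); vs.append(c-22+i+(240-col[i])/max(col[i+1]-col[i],1) if i+1<len(col) else c-22+i)
us,vs=np.array(us),np.array(vs); m=np.polyfit(us,vs,1); k=abs(np.polyval(m,us)-vs)<1.2; m=np.polyfit(us[k],vs[k],1); print('slope',m[0],k.sum(),len(k))
for th in np.arange(1.2,1.85,.05):
    n=np.array([np.cos(th),0,-np.sin(th)]); q=proj(S,jw(p,[np.array([12-r*np.sin(th),-7,112+r*np.cos(th)])+12*n for r in(38,72)])); s=(q[1,1]-q[0,1])/(q[1,0]-q[0,0]); print(round(th,2),round(s,3),'dv',np.round(np.polyval(m,q[:,0])-q[:,1],1))
E
python3 ang.py
```

```text
t 49.1 jig [-90.5   0.7  66.2] rot [179.82   0.5    5.02] F [-7.96 -1.68  3.24] w 14.0 12.0
slope 1.050783300941655 11 11
1.2 1.369 dv [1.4 4.5]
1.25 1.322 dv [0.9 3.6]
1.3 1.276 dv [0.4 2.6]
1.35 1.232 dv [-0.1  1.7]
1.4 1.189 dv [-0.7  0.7]
1.45 1.147 dv [-1.2 -0.2]
1.5 1.105 dv [-1.7 -1.1]
1.55 1.063 dv [-2.2 -2. ]
1.6 1.021 dv [-2.6 -2.9]
1.65 0.979 dv [-3.1 -3.8]
1.7 0.937 dv [-3.6 -4.7]
1.75 0.894 dv [-4.  -5.6]
1.8 0.85 dv [-4.5 -6.4]
1.85 0.805 dv [-4.9 -7.2]
```

The lever angle reads about 1.565 rad by edge slope. I relieve the sideways strain, then check that everything holds.

Request:
send_rows([
  {"tx": -0.003, "ty": 0, "tz": 0, "rx": 0, "ry": 0, "rz": 0, "gripper": 1},
  {"tx": -0.003, "ty": 0, "tz": 0, "rx": 0, "ry": 0, "rz": 0, "gripper": 1},
  {"tx": 0, "ty": 0, "tz": 0, "rx": 0, "ry": 0, "rz": 0, "gripper": 1},
  {"tx": 0, "ty": 0, "tz": 0, "rx": 0, "ry": 0, "rz": 0, "gripper": 1},
  {"tx": 0, "ty": 0, "tz": 0, "rx": 0, "ry": 0, "rz": 0, "gripper": 1},
  {"tx": 0, "ty": 0, "tz": 0, "rx": 0, "ry": 0, "rz": 0, "gripper": 1},
])

```text
time_s: 49.9
ee_pos: [486.1, 6.3, 66.9]
ee_rot: [179.8, 0.1, 5.0]
force: [-5.4, -3.4, 0.6]
gripper_width: 13.8
gripper_force: 12.0
```

```bash
python3 ang.py | head -12
python3 - <<'E'
from h import *
S=cam('scene'); p=np.load('jig.npy')
for x in(-40,-20,0,20,40):
    q=proj(S,jw(p,np.linspace((x,-83,38),(x,-107,38),25))).astype(np.float32); print(x,cv2.remap(S['frame'][:,:,0],q[None,:,0],q[None,:,1],1)[0])
E
```

```text
t 49.9 jig [-90.1   0.7  66.9] rot [1.7982e+02 1.2000e-01 5.0000e+00] F [-5.62 -2.9   0.63] w 13.8 12.0
slope 1.1622429967045669 10 11
1.2 1.369 dv [2. 4.]
1.25 1.322 dv [1.4 3. ]
1.3 1.276 dv [0.8 2. ]
1.35 1.232 dv [0.3 1. ]
1.4 1.189 dv [-0.3  0. ]
1.45 1.147 dv [-0.8 -1. ]
1.5 1.105 dv [-1.3 -1.9]
1.55 1.063 dv [-1.8 -2.8]
1.6 1.021 dv [-2.3 -3.8]
1.65 0.979 dv [-2.8 -4.6]
-40 [119 119 118 119 120 119 118 118 118 118 116 114 112 117 134 154 178 197
 207 210 212 212 211 212 212]
-20 [128 128 128 129 129 128 128 126 120 115 120 130 126 123 128 151 177 199
 212 217 217 217 218 216 215]
0 [120 120 118 117 119 119 119 119 120 120 123 124 117 113 128 150 174 195
 208 212 213 212 212 213 212]
20 [122 122 124 123 122 122 122 122 122 121 120 117 112 111 125 144 167 186
 196 199 199 201 201 201 202]
40 [121 121 120 121 123 124 125 124 123 121 120 114 108 110 129 154 185 206
 215 218 219 218 216 216 216]
```

The slope estimate is noisy, so I calibrate the scene camera's vertical bias on the upright lever in the earlier picture.

```bash
cat > cal.py <<'E'
from h import *
S=cam('scene'); p=np.load('jig.npy'); f=cv2.imread('pics/s7.png').astype(int).sum(2)
for th in(-.2,-.1,0):
    c=np.array([12-110*np.sin(th),0,112+110*np.cos(th)]); a=np.linspace(0,2*np.pi,60)
    q=proj(S,jw(p,[c+[12*np.cos(t),y,12*np.sin(t)] for t in a for y in(-7,7)])); print(th,'pred top',q[:,1].min().round(1),'u range',q[:,0].min().round(1),q[:,0].max().round(1))
r=f[245:300,310:350]; 
for v in range(0,24,2): d=np.where(r[v]<200)[0]; print(245+v,(310+d[[0,-1]]) if len(d) else None,end=' ')
print(); print(f[252:262,326:334])
for n in('s7','s8'): g=cv2.imread(f'pics/{n}.png').astype(int).sum(2); print(n)
E
python3 cal.py
```

```text
-0.2 pred top 260.8 u range 326.3 340.8
-0.1 pred top 256.5 u range 322.5 336.9
0 pred top 252.6 u range 318.7 333.0
245 None 247 None 249 None 251 None 253 None 255 None 257 [327 331] 259 [325 333] 261 [324 334] 263 [324 335] 265 [324 335] 267 [323 335] 
[[391 387 400 380 377 373 363 369]
 [382 379 376 377 385 361 367 371]
 [387 375 372 375 373 370 366 364]
 [377 369 344 351 351 357 361 354]
 [344 332 251 246 251 299 328 347]
 [250 175 139 136 150 189 266 327]
 [163 119 128 136 131 144 178 256]
 [143 125 143 116 140 132 127 191]
 [139 152 129 136 135 125 134 153]
 [128 144 158 138 126 129 142 134]]
s7
s8
```

Run:
```python
from h import *
S=cam('scene'); e=np.array([350.7,-6.8,225.5]); c,s=np.cos(.0863),np.sin(.0863); X=np.array([c,s,0]);Y=np.array([-s,c,0]);Z=np.array([0,0,1])
for o in(15,19,22,25,28,31): 
    print(o,proj(S,[e+16*X+45.7*Y+o*Z,e+16*X-46.5*Y+o*Z]).round(1).tolist())
print('obs (276.3,172.2) (233.7,194.1)')
# second: tilted pose s6 obs
from scipy.spatial.transform import Rotation as Q
e=np.array([479.6,7.1,56.2]); r=Q.from_euler('xyz',[179.96,-29.82,5.23],degrees=True).as_matrix()
for o in(15,19,22,25,28,31): print(o,proj(S,[e+r@[16,-45.7,-o],e+r@[16,46.5,-o]]).round(1).tolist())
print('obs',(245+(672-390)/4.105,218+150/4.105),(245+(520-390)/4.105,218+245/4.105))
```

```text
15 [[274.3, 176.8], [236.2, 197.1]]
19 [[274.1, 175.3], [235.9, 195.7]]
22 [[274.0, 174.2], [235.7, 194.6]]
25 [[273.8, 173.2], [235.4, 193.5]]
28 [[273.7, 172.1], [235.2, 192.4]]
31 [[273.6, 171.0], [235.0, 191.3]]
obs (276.3,172.2) (233.7,194.1)
15 [[313.0, 259.3], [279.3, 281.4]]
19 [[312.4, 257.9], [278.7, 279.9]]
22 [[311.9, 256.7], [278.1, 278.8]]
25 [[311.5, 255.6], [277.6, 277.7]]
28 [[311.1, 254.5], [277.1, 276.5]]
31 [[310.6, 253.4], [276.6, 275.4]]
obs (313.6967113276492, 254.54080389768575) (276.66869671132764, 277.6833130328867)
```

Finger geometry gives about 1.55 rad and the image edges about 1.47, so the lever is near level within tolerance. A 3 mm nudge down centres the estimate; then I hold and hand in.

Request:
send_rows([
  {"tx": 0, "ty": 0, "tz": 0.003, "rx": 0, "ry": 0, "rz": 0, "gripper": 1},
  {"tx": 0, "ty": 0, "tz": 0.003, "rx": 0, "ry": 0, "rz": 0, "gripper": 1},
  {"tx": 0, "ty": 0, "tz": 0, "rx": 0, "ry": 0, "rz": 0, "gripper": 1},
  {"tx": 0, "ty": 0, "tz": 0, "rx": 0, "ry": 0, "rz": 0, "gripper": 1},
  {"tx": 0, "ty": 0, "tz": 0, "rx": 0, "ry": 0, "rz": 0, "gripper": 1},
  {"tx": 0, "ty": 0, "tz": 0, "rx": 0, "ry": 0, "rz": 0, "gripper": 1},
  {"tx": 0, "ty": 0, "tz": 0, "rx": 0, "ry": 0, "rz": 0, "gripper": 1},
])

```text
time_s: 50.98
ee_pos: [486.1, 6.3, 64.3]
ee_rot: [179.8, 0.1, 5.0]
force: [-7.0, -2.9, 3.6]
gripper_width: 14.0
gripper_force: 12.0
```

```bash
python3 ang.py | head -13
```

```text
t 50.98 jig [-90.    0.7  64.3] rot [1.7982e+02 9.0000e-02 4.9900e+00] F [-7.24 -2.31  3.61] w 14.0 12.0
slope 1.0122862766377902 10 11
1.2 1.369 dv [1.6 5.1]
1.25 1.322 dv [1.1 4.2]
1.3 1.276 dv [0.6 3.2]
1.35 1.232 dv [0.1 2.3]
1.4 1.189 dv [-0.4  1.4]
1.45 1.147 dv [-0.9  0.4]
1.5 1.105 dv [-1.4 -0.5]
1.55 1.063 dv [-1.9 -1.4]
1.6 1.021 dv [-2.4 -2.3]
1.65 0.979 dv [-2.8 -3.2]
1.7 0.937 dv [-3.3 -4. ]
```

```bash
python3 -c "from workcell import env;print(env.job_done())"
```

```text
the job is handed in; nothing more can be done
None
```

I handed the job in at 51 s, with the five blanks tapped flush against both fences and the gripper still holding the cam lever at about level. I don't know the verdict, because the hand-in returned no result. I estimate the lever at 1.50–1.61 rad from the camera edge and the finger geometry. The image profiles showed no blank protruding. The tape roll, jar and spool clamp were never approached.

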